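Clamp a filter barrel in its V-rest with a twist-lock strap nut

TASK

Lay the steel filter barrel gently in the two V-plates of the holder, with a hexagonal cap beyond either end. Then set the strap nut upright into the holder's slot beside the middle of the barrel, its wings in line with the slot, and push the strap round a quarter turn so that it lies over the middle of the barrel, the wings catch under the slot's lips and the nut drops down fully home. Leave the other glassware and things where they stand.

Things in the scene. Friction and masses are not known exactly. Their poses are not given: they have to be found in the camera images.
- holder: Fixed fixture, aluminium base 166 (x) x 200 (y) x 6 mm, origin on the work surface. A C-channel runs along its y axis, centred at x = -40 mm. Beside it two grey V-plates (90 degree V, 14 mm thick, 66 mm wide, about 50 mm high) stand at y = -38 and +38 mm, 62 mm apart inside, the V's centre line along y at x = +35 mm.
- slot (a point): Middle of the channel's slot, on its centre line, level with the tops of the lips (holder x -40, y 0, z 32 mm); axes as the holder's. Slot 26 mm wide along the whole 200 mm; channel 74 mm wide outside, 67 inside, floor 6 mm above the work surface; lips 5 mm thick.
- seat (a point): Where the centre of the barrel lies when seated in the V-plates (holder x +35, y 0, z 52 mm); axes as the holder's.
- barrel_center (a point): Centre of the loose steel filter barrel, lying on a flat of its caps, centre 22 mm up; x is its length. Round body 40 mm in diameter, 104 mm long, between two dark hexagonal caps, each 18 mm thick, 44 mm across flats; 146 mm over all, about 0.4 kg. The V-plates take the round body, with 7 mm to spare before the cap at each end.
- nut_grip (a point): Centre of the black grip fin on top of the loose strap nut (0.4 kg, balanced under this point): 44 (x) x 20 (y) x 35 mm high. z is up, x points along the strap to its long end. Height above the work surface: 104.5 mm in the parking block; 106.5 mm set in the slot with wings in line; 100.5 mm when turned 90 degrees and dropped home. Strap top 17.5 mm below, wing bottom 89.5 mm below.
- nut_post (a point): Middle of the black push post near the strap's long end: 16 mm diameter, 29 mm high, 105 mm along x from the fin's centre, 3 mm lower; axes as the nut's. About 1 N here turns the nut set in the slot; it stays where left. Set in, its key lies across the lips; within 4 degrees of square to the slot the key falls 6 mm into it by its weight and stops the turning, strap 3 mm above the barrel.
- park: Fixed white parking block holding the nut at the start: plate 90 x 80 x 6 mm, origin under its centre on the work surface; two walls along its x axis, 28 mm apart, tops 30 mm high, the key rests across them; lift the nut straight up. Nut and block share centre and x direction.
- barrel: The filter barrel itself (origin on its lower flat, 22 mm from its axis; x along its length).
- nut: Whole strap nut, origin mid underside of flange, axes as nut_grip. In mm from here: strap 24 wide, 8 thick, underside z 43, x -47 to 115; weight under the short end, z 27 to 43, 34 wide; flange 50 x 50; below it a key 22 (x) x 50 (y), 6 deep; stem dia 21; lowest the wings 56 (x) x 22 (y), z -13 to -21.
- flask: Loose conical glass flask, 84 mm diameter, 130 mm high, origin under its centre; leave alone.
- burner: Loose small spirit burner (unlit), amber glass, 72 mm diameter, 74 mm high, origin under its centre; leave alone.
- jar: Loose glass jar with lid, 60 mm diameter, 75 mm high, origin under its centre; leave alone.
- dishes: Loose stack of three culture dishes, 90 mm diameter, 41 mm high, origin under its centre; leave alone.
- marker: Loose flat-sided marker pen, 125 mm long (x), 14 mm thick, origin under it near its middle; leave alone.
- media: Loose capped glass bottle, 64 mm diameter, 140 mm high, origin under its centre; leave alone.
Mind the look-alikes: they are no part of the job. Leave any pink or red look-alike of the nut alone. What is shaped like the barrel but blue or red is not meant.

How it is judged:
By the outcome, as a careful person would: the job done as asked, in the order asked, and still so for the second after the job is handed in, with the robot touching nothing.
It also fails if it takes over 72 s, if anything falls off the work surface, if the arm or the gripper's body presses on something with over 40 N, if the wrist force passes 120 N, or if a joint passes its speed limit or range.

ROBOT

A 6-joint arm with a two-finger parallel gripper is mounted at the origin on the work surface. World frame = base frame: x ahead of the robot, y to its left, z up, the work surface at z = 0. Lengths are in m, angles in degrees, forces in N, time in s.
With the tool pointing down it reaches from about 0.375 to 0.9 m from the base axis. Payload 3.1 kg.
Tool frame: the origin (TCP) lies midway between the tips of the shut fingers; the grasp point (between the pads) lies bot.hold_point_z behind it (bot.hold_point_z is the distance from the TCP to the grasp point, in m); z points along the fingers, y is the direction in which the jaws open and shut (so a half turn about z gives the same grasp; the last joint's range is limited). The gripper opens to 87 mm and grips with 3 to 60 N. Pads are 19 mm wide; open, the fingers measure 117 mm over their backs; the gripper's body (75 mm by 190 mm) begins 51 mm behind the grasp point.
Start: joints at [64.658, 30.224, 82.088, -0, 67.689, -10.227], TCP at [0.163, 0.603, 0.223] pointing down, gripper open.
Joint ranges: [-176.69, 176.69], [-43.24, 126.21], [12.49, 139.97], [-82, 262], [0, 151.66], [-163.58, 163.58]. Speed limits (degrees/s): [159.86, 159.86, 180, 180, 180, 180].

INTERFACE

Orientations are given as a 3x3 rotation matrix whose columns are the frame's x, y, z axes.
In Python, from rig import bot, vision, hand_in gives the robot as it stands. The module is installed in compiled form; this text tells all that it offers.
- The arm moves only by the shell command python3 -m handwheel 'ROWS'. ROWS is JSON, a list of rows, each an object of numbers: "hand": the gripper's target within -1 to 1 (fully open at 1, half-way at 0, shut at -1); "dx", "dy", "dz": the shift along the world's x, y, z in cm; "wx", "wy", "wz": the turn, a rotation vector about the world's x, y, z in rad. In form: [{"hand": .., "dx": .., "dy": .., "dz": .., "wx": .., "wy": .., "wz": ..}, ...]. A call has 1 to 10 rows; each row shifts and turns the commanded pose from where the row before left it; what a row does not reach is not made up. A row lasts 1/10 s, in which the tool goes at most 50 mm and 8.59 degrees, less where a joint would pass 70% of its speed; a pose out of reach is approached as far as the arm can. A call with a gripper value outside its range is refused whole. The fingers move at their own pace and stop on an object; the grip force is fixed at half the most. Time passes only in rows, so rows that do not move let the fingers close. It gives the time, the measured TCP pose, the force and the opening at its end, in the units of the state.
- bot.read_state(): the state, without advancing time (a new reading comes with each control period).
- vision.capture(name): name is "side" or "top"; returns (picture, depth): 384x512x3 uint8, red, green, blue; 384x512 float32, m along the optical axis (not along the pixel's ray), 0 where there is no reading.
- vision.get_calibration(name): a dict with "fx", "fy", "cx", "cy" (pixels), "rvec" (rotation vector, rad) and "tvec" (3), from world to camera coordinates, as OpenCV has them. Camera axes: x right, y down, z forward; pixel columns grow to the right and rows downward; lengths in m; the calibration is good to about 2 mm. A picture is of the moment at which its call begins. get_calibration takes no time and is no camera call.
- hand_in(): hands the job in, once; it reports no verdict.
The state is a dict: "time_s": time; "joint_positions": joint angles; "qvel": joint speeds; "tau": joint torques, N m; "position": TCP position; "tcp_rot": TCP orientation; "force": force on the tool from outside, world axes, zero at the start; "moment": the same for the moment, N m; "opening": opening from 0.0 (shut) to 1.0 (fully open).
Only numpy, scipy, OpenCV 4.12 (cv2) and the standard library are available. Lean on these libraries where they do the work, as an engineer would, in place of code of your own. Each camera call takes 0.05 s, during which the arm holds its last target.

## Working session

There is one attempt and no reset: what is moved stays moved. The work goes in short steps, Python scripts to look and compute and a shell command to move; the robot and the scene stay as the last step left them, time stands still between calls to the robot, and variables do not carry over. Pictures are saved under pics/ and viewed, and the job is handed in when it is done.

```bash
mkdir -p pics
cat > h.py <<'E'
import numpy as np, cv2
from rig import bot, vision
def cal(n):
    c=vision.get_calibration(n); R=cv2.Rodrigues(np.array(c['rvec'],float))[0]; return c,R,np.array(c['tvec'],float).ravel()
def cloud(n,depth):
    c,R,t=cal(n); v,u=np.mgrid[0:384,0:512]
    P=np.stack([(u-c['cx'])/c['fx']*depth,(v-c['cy'])/c['fy']*depth,depth],-1)
    W=(P-t)@R; W[depth==0]=np.nan; return W
def proj(n,p):
    c,R,t=cal(n); q=R@np.array(p,float)+t; return q[0]/q[2]*c['fx']+c['cx'],q[1]/q[2]*c['fy']+c['cy']
E
python3 - <<'E'
from h import *
print(bot.hold_point_z,bot.read_state())
for n in('side','top'):
    im,d=vision.capture(n); np.savez('pics/%s0.npz'%n,im=im,d=d)
    cv2.imwrite('pics/%s0.png'%n,cv2.resize(im[:,:,::-1],(800,600),interpolation=cv2.INTER_CUBIC))
    c,R,t=cal(n); print(n,c,-R.T@t)
E
```

```text
0.0187 {'time_s': 0.0, 'joint_positions': array([ 6.46591544e+01,  3.02777044e+01,  8.21582661e+01, -1.85771805e-03,
        6.76877389e+01, -1.02276564e+01]), 'qvel': array([-0.01792607, -0.02945056, -0.04243054,  0.11735724,  0.15569501,
        0.12167433]), 'tau': array([-1.27268930e-03, -4.40054584e+01, -1.76591974e+01,  6.34149997e-02,
        5.81604999e-02, -1.51387990e-04]), 'position': array([0.1626149 , 0.6027037 , 0.22157472]), 'tcp_rot': array([[-9.65415698e-01,  2.60713878e-01, -8.97005277e-04],
       [ 2.60715181e-01,  9.65413764e-01, -1.96421634e-03],
       [ 3.53882780e-04, -2.13014818e-03, -9.99997669e-01]]), 'force': array([0.28030617, 0.60529778, 0.37074476]), 'moment': array([-0.02622819,  0.0640468 , -0.01575937]), 'opening': 1.000378559334972}
side {'fx': 482.6329983991979, 'fy': 482.6329983991979, 'cx': 253.22336969792224, 'cy': 185.6951174635863, 'rvec': array([ 2.44704419, -0.02947261,  0.03369759]), 'tvec': array([-0.5033187 ,  0.02073712,  1.67881683])} [ 0.4494729  -1.07252496  1.31143053]
top {'fx': 444.3400698691586, 'fy': 444.3400698691586, 'cx': 251.68879496446462, 'cy': 190.5530108807568, 'rvec': array([ 2.19662001, -2.16751892,  0.06111168]), 'tvec': array([-0.05051611,  0.52635956,  1.67367938])} [ 0.414079   -0.06266925  1.70452928]
```

View pics/top0.png

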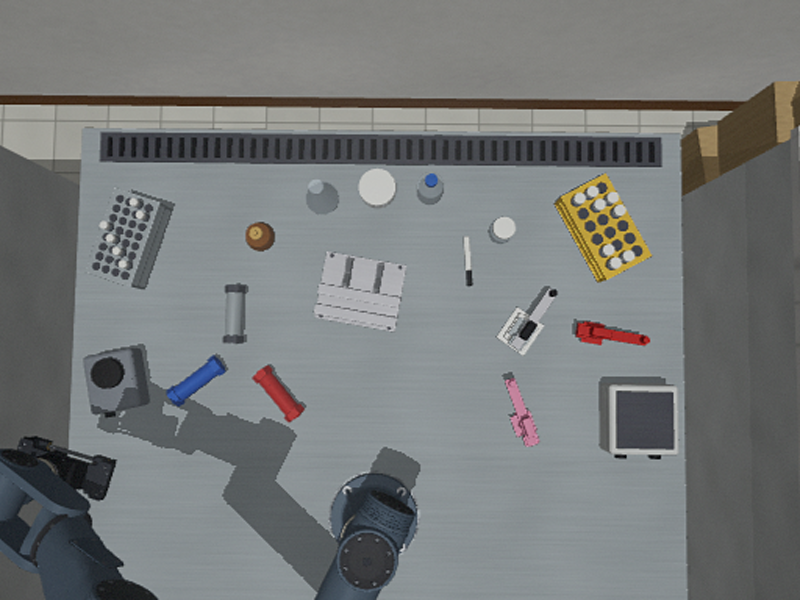

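View pics/side0.png

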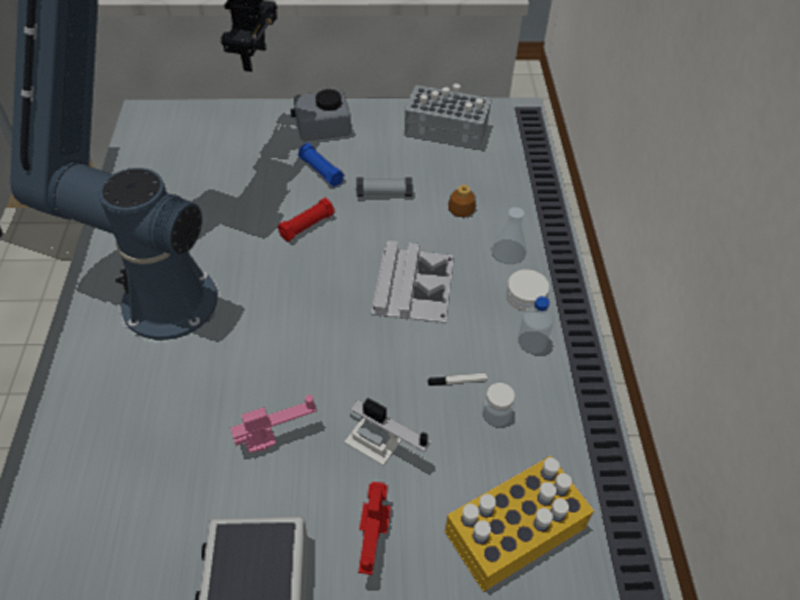

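The steel barrel candidates in the top view (800x600) are grey at (235,313), blue at (197,380) and red at (279,391). Only the grey one is steel. The nut candidates are grey/black in the white block at (527,325), red at (610,333) and pink at (521,410). The one in the white block is meant. I'll confirm both in a crop and measure them.

Run:
```python
from h import *
z=np.load('pics/top0.npz'); im,d=z['im'],z['d']; W=cloud('top',d)
def crop(x0,y0,x1,y1): return cv2.resize(im[y0:y1,x0:x1,::-1],(395,395),interpolation=cv2.INTER_CUBIC)
s=.64
a=np.hstack([crop(125,170,185,230),crop(308,170,368,230)]); b=crop(195,150,267,222)
cv2.imwrite('pics/crop0.png',a); cv2.imwrite('pics/crop1.png',b)
def rg(m,name):
    p=W[m]; 
    r=cv2.minAreaRect((p[:,:2]*1000).astype(np.float32)); print(name,m.sum(),'z',np.nanpercentile(p[:,2],[5,50,95]),'rect',r,'mean',p.mean(0))
v,u=np.mgrid[0:384,0:512]
def win(x0,y0,x1,y1): return (u>=x0)&(u<x1)&(v>=y0)&(v<y1)&~np.isnan(W[...,2])
Z=W[...,2]
print('table',np.nanmedian(Z[win(240,230,300,260)]))
rg(win(135,172,165,228)&(Z>.012),'barrel')
rg(win(135,172,165,228)&(Z>.036),'barreltop')
n=win(315,175,365,230)
rg(n&(Z>.075)&(Z<.095),'strap'); rg(n&(Z>.112),'fin'); rg(n&(Z>.003)&(Z<.012),'plate')
g=im.max(-1)<60
m=n&g&(Z>.09); nl,lab,st,ce=cv2.connectedComponentsWithStats(m.astype(np.uint8))
for i in range(1,nl):
    if st[i,4]>8: rg(lab==i,'dark%s'%ce[i])
h=win(195,155,267,215)
rg(h&(Z>.003)&(Z<.06),'holder all'); rg(h&(Z>.028)&(Z<.036),'lips'); rg(h&(Z>.038),'V')
```

```text
table 0.001143023818755891
barrel 430 z [0.02313042 0.03931251 0.04772672] rect ((480.12408447265625, 345.6893005371094), (190.93312072753906, 102.17611694335938), 2.267322540283203) mean [0.48246797 0.34079403 0.03803197]
barreltop 286 z [0.03669976 0.04223398 0.04891674] rect ((483.0354919433594, 342.3492126464844), (37.87560272216797, 140.26976013183594), 88.08611297607422) mean [0.48165022 0.34285072 0.0422381 ]
strap 220 z [0.07998276 0.08745686 0.09348406] rect ((480.55352783203125, -368.7662353515625), (34.388710021972656, 161.61746215820312), 57.80352783203125) mean [ 0.47967687 -0.36948358  0.08715712]
fin 92 z [0.11511077 0.1224197  0.12887424] rect ((488.4452819824219, -376.45947265625), (19.629104614257812, 134.1066131591797), 55.581016540527344) mean [ 0.46812434 -0.36221727  0.12231816]
plate 862 z [0.00333179 0.00570673 0.01037744] rect ((488.801025390625, -379.4479064941406), (206.6298065185547, 189.1430206298828), 0.7256742715835571) mean [ 0.48652953 -0.37748399  0.00610141]
dark[353.4 187.4] 15 z [0.10671211 0.11534311 0.12017444] rect ((536.2838134765625, -408.836
[... 220 characters left out ...]
.66986083984375), (19.493677139282227, 42.86433410644531), 54.20814895629883) mean [ 0.45115828 -0.34990974  0.12247779]
holder all 2671 z [0.00354645 0.00882405 0.03842865] rect ((550.619384765625, 38.98786926269531), (227.61131286621094, 274.0639953613281), 0.715269923210144) mean [0.54471235 0.03847303 0.01551097]
lips 477 z [0.02870683 0.03219191 0.03551267] rect ((541.7374877929688, 39.600013732910156), (198.34207153320312, 143.64596557617188), 80.6033935546875) mean [0.51231802 0.04685883 0.03222172]
V 150 z [0.03822097 0.041836   0.05305039] rect ((544.1104736328125, 38.10584259033203), (196.7098846435547, 145.41883850097656), 80.45931243896484) mean [0.54897895 0.03619579 0.04325623]
```

View pics/crop0.png

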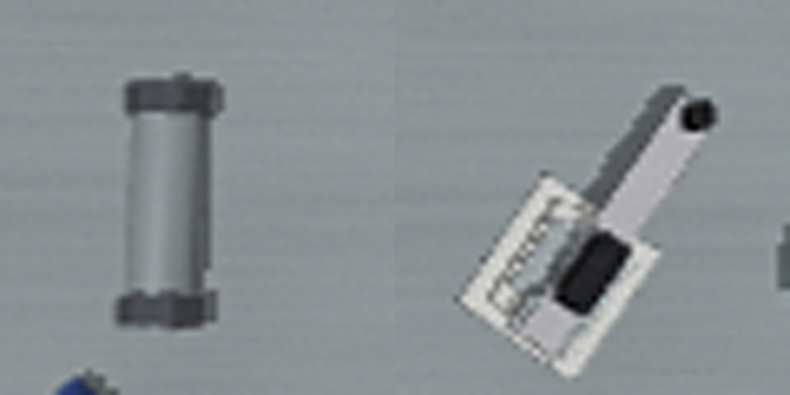

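View pics/crop1.png

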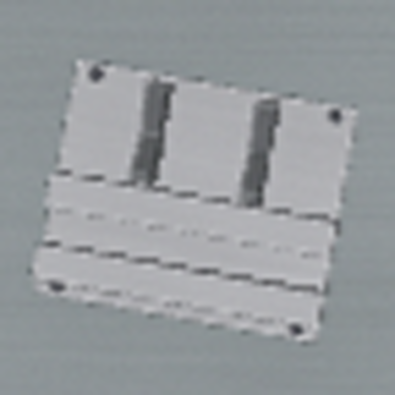

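Run:
```python
from h import *
z=np.load('pics/top0.npz'); im=z['im']
for p in [(215,235),(205,190),(230,186),(218,172),(228,205),(222,200),(150,200),(150,185),(335,190),(330,215),(345,197),(337,211)]: print(p,im[p[1],p[0]])
z=np.load('pics/side0.npz'); im=z['im']
for p in [(200,230),(246,200),(265,180),(275,168),(243,120),(227,120)]: print(p,im[p[1],p[0]])
im=z['im']
a=np.hstack([cv2.resize(im[y:y+70,x:x+70,::-1],(395,395),interpolation=cv2.INTER_CUBIC) for x,y in((230,148),(212,240))])
cv2.imwrite('pics/crop2.png',a)
```

```text
(215, 235) [139 146 149]
(205, 190) [175 176 179]
(230, 186) [187 188 191]
(218, 172) [170 172 176]
(228, 205) [165 166 170]
(222, 200) [178 178 183]
(150, 200) [135 141 145]
(150, 185) [77 80 86]
(335, 190) [135 143 147]
(330, 215) [172 173 176]
(345, 197) [175 176 180]
(337, 211) [35 37 42]
(200, 230) [126 132 133]
(246, 200) [95 95 97]
(265, 180) [96 97 99]
(275, 168) [130 130 133]
(243, 120) [110 115 117]
(227, 120) [105 110 112]
```

View pics/crop2.png

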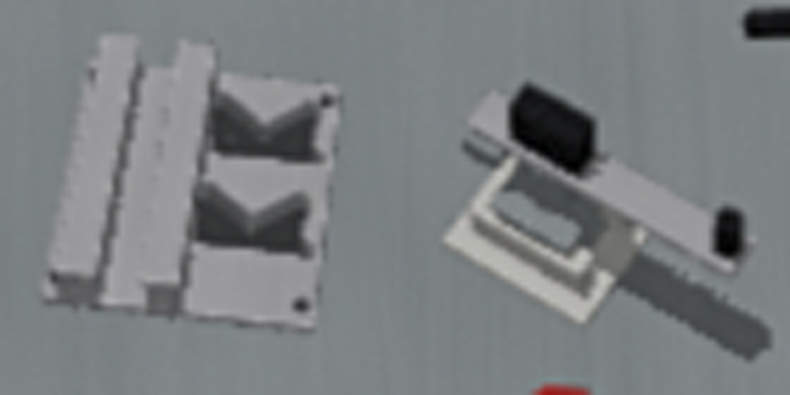

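```bash
cat > fit.py <<'E'
from h import *
from scipy.optimize import minimize
K=4
def hull(n,P,x0,y0,m):
    c,R,t=cal(n); q=P@R.T+t; uv=np.stack([q[:,0]/q[:,2]*c['fx']+c['cx'],q[:,1]/q[:,2]*c['fy']+c['cy']],1)
    uv=((uv-[x0,y0]+.5)*K-.5)
    h=cv2.convexHull(uv.astype(np.float32)); cv2.fillConvexPoly(m,np.round(h*16).astype(np.int32),255,shift=4)
def box(x0,x1,y0,y1,z0,z1): return np.array([[x,y,z] for x in(x0,x1) for y in(y0,y1) for z in(z0,z1)])/1000.
def cyl(r,z0,z1,x=0,y=0,n=24,ph=0):
    a=np.arange(n)/n*2*np.pi+ph; return np.array([[x+r*np.cos(b),y+r*np.sin(b),z] for b in a for z in(z0,z1)])/1000.
def hexc(x0,x1):
    a=np.arange(6)*np.pi/3; return np.array([[x,25.4*np.cos(b),22+25.4*np.sin(b)] for b in a for x in(x0,x1)])/1000.
MOD={'holder':[box(-83,83,-100,100,0,6),box(-77,-53+0,-100,100,6,32),box(-77,-3,-100,100,27,32)]+
  [box(s0,s1,y-7,y+7,6,50) for y in(-38,38) for s0,s1 in((2,4),(66,68))],
 'nut':[box(-22,22,-10,10,-17.5,17.5),cyl(8,-17.5,11.5,105)],
 'barrel':[hexc(-73,-55),hexc(55,73)]}
def place(P,p,z=0):
    c,s=np.cos(p[2]),np.sin(p[2]); return P@np.array([[c,-s,0],[s,c,0],[0,0,1]]).T+[p[0],p[1],z]
def fit(parts,data,p0,z=0,verbose=True):
    # data: list of (cam, mask(float 0..1 of upscaled crop), x0,y0)
    def cost(p):
        e=0
        for n,t,x0,y0 in data:
            m=np.zeros(t.shape,np.uint8)
            for P in parts: hull(n,place(P,p,z),x0,y0,m)
            e+=np.abs(cv2.GaussianBlur(m,(0,0),3)/255.-t).mean()
        return e*100
    b=None
    for d in(0.008,0.003):
        q=p0 if b is None else b.x
        b=minimize(cost,q,method='Nelder-Mead',options=dict(initial_simplex=np.array([q,q+np.array([d,0,0]),q+np.array([0,d,0]),q+np.array([0,0,8*d])]),xatol=1e-5,fatol=1e-5))
    return b.x,b.fun
def target(im,f,r):
    x0,y0,x1,y1=r; c=im[y0:y1,x0:x1].astype(np.float32)
    c=cv2.resize(c,None,fx=K,fy=K,interpolation=cv2.INTER_CUBIC)
    return cv2.GaussianBlur(f(c).astype(np.float32),(0,0),2)
def overlay(im,n,parts,p,z,r,out):
    x0,y0,x1,y1=r; c=cv2.resize(im[y0:y1,x0:x1,::-1],None,fx=K,fy=K,interpolation=cv2.INTER_CUBIC)
    m=np.zeros(c.shape[:2],np.uint8)
    for P in parts: hull(n,place(P,p,z),x0,y0,m)
    cs,_=cv2.findContours(m,cv2.RETR_LIST,cv2.CHAIN_APPROX_NONE); cv2.drawContours(c,cs,-1,(0,255,0),1); return c
E
python3 - <<'E'
from fit import *
ims={n:np.load('pics/%s0.npz'%n)['im'] for n in('top','side')}
R={'holder':{'top':(195,152,267,218),'side':(228,145,300,211)},'nut':{'top':(315,175,365,225),'side':(218,250,282,292)},'barrel':{'top':(135,174,167,226),'side':(220,106,272,134)}}
def fh(c): return (c[...,1]-c[...,0]<3.2)
def fd(c): return (c.max(-1)<75)
def fb(c): return c.max(-1)<100
def fbs(c): return c.max(-1)<75
for o,f,p0,z in(('holder',fh,[.55,.039,-.17],0),('nut',fd,[.451,-.35,-.6],.1045),('barrel',fb,[.48,.343,1.54],0)):
    dat=[(n,target(ims[n],(fbs if o=='barrel' and n=='side' else f),R[o][n]),*R[o][n][:2]) for n in('top','side')]
    p=np.array(p0)
    for D in(dat[:1],dat[1:],dat):
        q,c=fit(MOD[o],D,p,z); print(o,len(D),D[0][0],q[:2],np.degrees(q[2]),c)
    rows=[overlay(ims[n],n,MOD[o],q,z,R[o][n],0) for n in('top','side')]
    rows+=[cv2.cvtColor((d[1]*255).astype(np.uint8),cv2.COLOR_GRAY2BGR) for d in dat]
    H=max(r.shape[0] for r in rows); w=[cv2.copyMakeBorder(r,0,H-r.shape[0],0,0,0) for r in rows]
    a=np.hstack(w[:2]);b=np.hstack(w[2:]); o2=np.vstack([a,b]); print(o2.shape); cv2.imwrite('pics/fit_%s.png'%o,o2)
E
```

```text
holder 1 top [0.54382861 0.03862505] -9.403859583730986 1.4906054188623843
holder 1 side [0.54425886 0.0358855 ] -9.574526771362336 1.7372044619275602Traceback (most recent call last):
  File "<stdin>", line 12, in <module>
  File "fit.py", line 31, in fit
    b=minimize(cost,q,method='Nelder-Mead',options=dict(initial_simplex=np.array([q,q+np.array([d,0,0]),q+np.array([0,d,0]),q+np.array([0,0,8*d])]),xatol=1e-5,fatol=1e-5))
    res = _minimize_neldermead(fun, x0, args, callback, bounds=bounds,
                               **options)
    fxcc = func(xcc)
    fx = function(np.copy(x), *(wrapper_args + args))
  File "fit.py", line 25, in cost
    for P in parts: hull(n,place(P,p,z),x0,y0,m)
                    ~~~~^^^^^^^^^^^^^^^^^^^^^^^^
  File "fit.py", line 5, in hull
    c,R,t=cal(n); q=P@R.T+t; uv=np.stack([q[:,0]/q[:,2]*c['fx']+c['cx'],q[:,1]/q[:,2]*c['fy']+c['cy']],1)
          ~~~^^^
  File "h.py", line 4, in cal
    c=vision.get_calibration(n); R=cv2.Rodrigues(np.array(c['rvec'],float))[0]; return c,R,np.array(c['tvec'],float).ravel()
ValueError: time passes only in moves, steps and waits
```

```bash
sed -i 's/^def cal(n):/import functools\n@functools.lru_cache(None)\ndef cal(n):/' h.py
cat > f0.py <<'E'
from fit import *
ims={n:np.load('pics/%s0.npz'%n)['im'] for n in('top','side')}
R={'holder':{'top':(195,152,267,218),'side':(228,145,300,211)},'nut':{'top':(315,175,365,225),'side':(218,250,282,292)},'barrel':{'top':(135,174,167,226),'side':(220,106,272,134)}}
def fh(c): return (c[...,1]-c[...,0]<3.2)
def fd(c): return (c.max(-1)<75)
def fb(c): return c.max(-1)<100
def fbs(c): return c.max(-1)<75
for o,f,p0,z in(('holder',fh,[.55,.039,-.17],0),('nut',fd,[.451,-.35,-.6],.1045),('barrel',fb,[.48,.343,1.54],0)):
    dat=[(n,target(ims[n],(fbs if o=='barrel' and n=='side' else f),R[o][n]),*R[o][n][:2]) for n in('top','side')]
    p=np.array(p0)
    for D in(dat[:1],dat[1:],dat):
        q,c=fit(MOD[o],D,p,z); print(o,len(D),D[0][0],q[:2],np.degrees(q[2]),c)
    rows=[overlay(ims[n],n,MOD[o],q,z,R[o][n],0) for n in('top','side')]
    rows+=[cv2.cvtColor((d[1]*255).astype(np.uint8),cv2.COLOR_GRAY2BGR) for d in dat]
    H=max(r.shape[0] for r in rows); w=[cv2.copyMakeBorder(r,0,H-r.shape[0],0,0,0) for r in rows]
    a=np.hstack(w[:2]);b=np.hstack(w[2:]); o2=np.vstack([a,b]); print(o2.shape); cv2.imwrite('pics/fit_%s.png'%o,o2)
E
python3 f0.py
```

```text
holder 1 top [0.54382861 0.03862505] -9.403859583730986 1.4906054188623843
holder 1 side [0.54425886 0.0358855 ] -9.574526771362336 1.7372044619275602
holder 2 top [0.54401688 0.03745521] -9.55253757788006 3.638401017279186
(528, 576, 3)
nut 1 top [ 0.45135236 -0.35231598] -34.08259708999089 0.9335741405917058
nut 1 side [ 0.45177245 -0.35576135] -33.94122597465794 2.996595642328976
nut 2 top [ 0.45260832 -0.35321766] -34.6389329870578 4.029870335848384
(400, 456, 3)
barrel 1 top [0.4721657  0.33492313] 93.11169107783368 16.279577651550742
barrel 1 side [0.44748659 0.39440664] 75.7551820340981 12.210016999725259
barrel 2 top [0.44023905 0.3933612 ] 84.33333672710779 23.105837959210728
(416, 336, 3)
```

View pics/fit_holder.png

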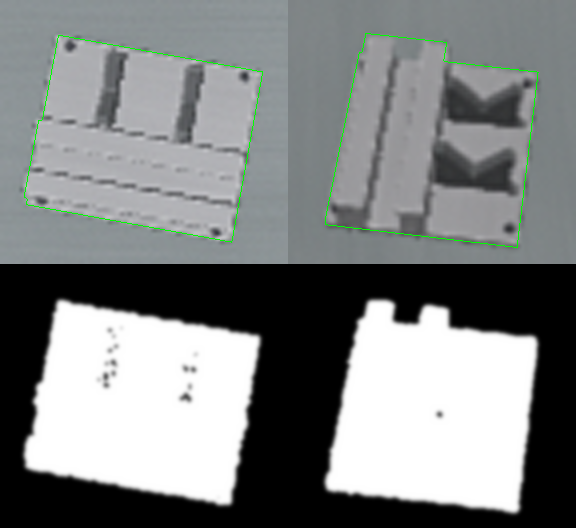

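View pics/fit_nut.png

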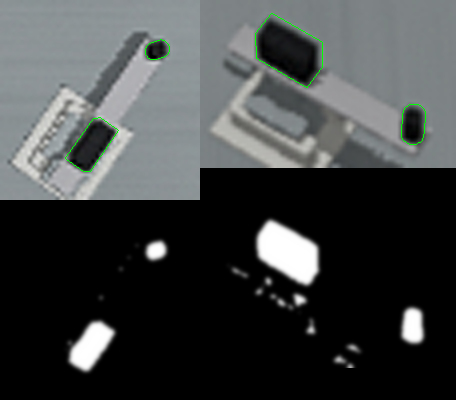

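View pics/fit_barrel.png

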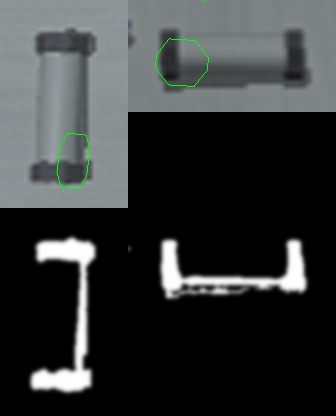

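Run:
```python
from fit import *
ims={n:np.load('pics/%s0.npz'%n)['im'] for n in('top','side')}
R={'top':(135,174,167,226),'side':(224,106,272,134)}
bod=cyl(1,0,1); a=np.arange(24)/24*2*np.pi
tube=np.array([[x,20*np.cos(b),22+20*np.sin(b)] for b in a for x in(-55,55)])/1000
p0=np.array([.481,.343,1.54])
print(proj('top',[.481,.343,.022]),proj('side',[.481,.343,.022]))
L=np.vstack([np.hstack([cv2.resize(overlay(ims[n],n,MOD['barrel']+[tube],p0,0,R[n],0),(400,300 if n=='side' else 600)) for n in(n,)]) for n in('top',)])
o=[]
for n in('top','side'):
    c=overlay(ims[n],n,MOD['barrel']+[tube],p0,0,R[n],0); o.append(cv2.copyMakeBorder(c,0,210-c.shape[0],0,0,0))
cv2.imwrite('pics/b1.png',cv2.resize(np.hstack(o),None,fx=2,fy=2))
```

```text
(np.float64(149.77134460441056), np.float64(201.23201990521505)) (np.float64(244.93724941552685), np.float64(118.79738833395831))
```

View pics/b1.png

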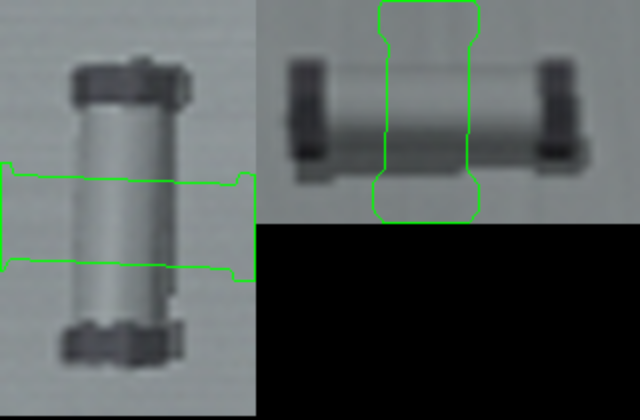

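Run:
```python
from fit import *
ims={n:np.load('pics/%s0.npz'%n)['im'] for n in('top','side')}
R={'top':(135,174,167,226),'side':(224,106,272,134)}
p0=np.array([.481,.343,-.03]);o=[]
dat=[(n,target(ims[n],lambda c:c.max(-1)<(100 if n=='top' else 80),R[n]),*R[n][:2]) for n in('top','side')]
for D in(dat[:1],dat[1:],dat):
    q,c=fit(MOD['barrel'],D,p0); print(q[:2],np.degrees(q[2]),c)
for n in('top','side'):
    c=overlay(ims[n],n,MOD['barrel'],q,0,R[n],0); o.append(cv2.copyMakeBorder(c,0,210-c.shape[0],0,0,0))
cv2.imwrite('pics/b2.png',cv2.resize(np.hstack(o),None,fx=2,fy=2))
```

```text
[0.48467821 0.34034821] -0.5192393748802364 6.153118785640417
[0.48449519 0.33333223] 1.788839193002038 12.045377406905693
[0.48417066 0.33970326] 0.08030673175193345 18.771802434009043
```

View pics/b2.png

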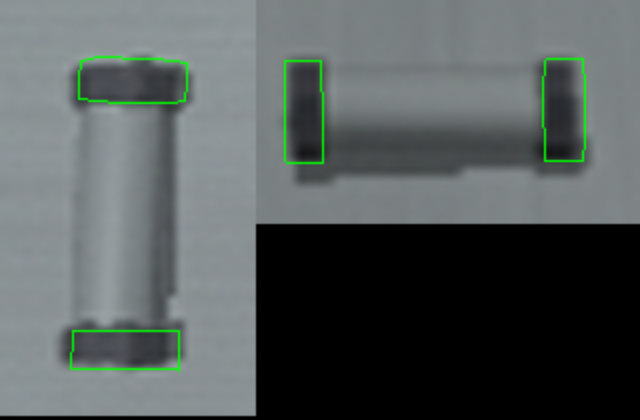

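Run:
```python
from fit import *
ims={n:np.load('pics/%s0.npz'%n)['im'] for n in('top','side')}
R={'top':(135,174,167,226),'side':(224,106,272,134)}
p0=np.array([.481,.343,-.03]);o=[]
M=[hexc(-70,-52),hexc(52,70)]
dat=[]
for n in('top','side'):
    t=target(ims[n],lambda c:c.max(-1)<(92 if n=='top' else 80),R[n])
    if n=='top': t[:,44*2-2:]*=0 if 0 else 1
    if n=='side': t[80:]=0
    dat.append((n,t,*R[n][:2]))
for D in(dat[:1],dat[1:],dat):
    q,c=fit(M,D,p0); print(q[:2],np.degrees(q[2]),c)
q=fit(M,dat[:1],p0)[0]
for n in('top','side'):
    c=overlay(ims[n],n,M,q,0,R[n],0); o.append(cv2.copyMakeBorder(c,0,210-c.shape[0],0,0,0))
cv2.imwrite('pics/b3.png',cv2.resize(np.hstack(o),None,fx=2,fy=2))
```

```text
[0.48396282 0.34122838] -0.5713970770997352 3.5551058100749184
[0.48421549 0.33655901] 0.3625979871741641 8.578404258376441
[0.48420687 0.34038966] -0.4885461223684104 12.424550223442987
```

View pics/b3.png

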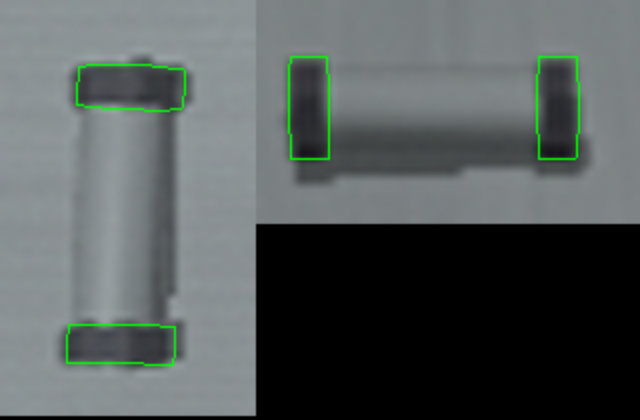

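```bash
python3 - <<'E'
from h import *
W=cloud('top',np.load('pics/top0.npz')['d']);
for n,(x0,y0,x1,y1) in dict(device=(50,218,98,268),rack=(55,118,112,186),flask=(194,112,218,138)).items():
    P=W[y0:y1,x0:x1].reshape(-1,3);P=P[P[:,2]>.03]; print(n,P.min(0),P.max(0))
E
python3 -m handwheel '[{"hand":1,"dz":3},{"hand":1,"dz":3}]'
```

```text
device [0.23497744 0.54531083 0.03073111] [0.39556508 0.68617771 0.10406602]
rack [0.54127716 0.50712647 0.03097483] [0.77583398 0.67995144 0.13165272]
flask [0.74134751 0.10356022 0.03001336] [0.80817698 0.17245571 0.13750156]invalid input
```

```bash
python3 -m handwheel '[{"hand":1,"dx":0,"dy":0,"dz":3,"wx":0,"wy":0,"wz":0},{"hand":1,"dx":3.2,"dy":-3.2,"dz":1,"wx":0,"wy":0,"wz":0.05},{"hand":1,"dx":3.2,"dy":-3.2,"dz":0,"wx":0,"wy":0,"wz":0.05},{"hand":1,"dx":3.2,"dy":-3.2,"dz":0,"wx":0,"wy":0,"wz":0.05},{"hand":1,"dx":3.2,"dy":-3.2,"dz":0,"wx":0,"wy":0,"wz":0.05},{"hand":1,"dx":3.6,"dy":-3.2,"dz":0,"wx":0,"wy":0,"wz":0.05}]'
```

```text
time_s: 0.7
position: [0.3272, 0.4418, 0.2622]
tcp_rot: [[-1.0, 0.011, -0.001], [0.011, 1.0, -0.001], [0.001, -0.001, -1.0]]
force: [0.9, 1.4, -0.3]
opening: 1.0
```

```bash
python3 -m handwheel '[{"hand":1,"dx":4,"dy":-2.5,"dz":0,"wx":0,"wy":0,"wz":0},{"hand":1,"dx":4,"dy":-2.5,"dz":0,"wx":0,"wy":0,"wz":0},{"hand":1,"dx":4,"dy":-2.5,"dz":-2,"wx":0,"wy":0,"wz":0},{"hand":1,"dx":3.7,"dy":-2.5,"dz":-3,"wx":0,"wy":0,"wz":0},{"hand":1,"dx":0,"dy":0,"dz":-4,"wx":0,"wy":0,"wz":0},{"hand":1,"dx":0,"dy":0,"dz":-4,"wx":0,"wy":0,"wz":0},{"hand":1,"dx":0,"dy":0,"dz":-4,"wx":0,"wy":0,"wz":0},{"hand":1,"dx":0,"dy":0,"dz":0,"wx":0,"wy":0,"wz":0},{"hand":1,"dx":0,"dy":0,"dz":0,"wx":0,"wy":0,"wz":0}]'
python3 - <<'E'
from h import *
for n in('top','side'):
    im,d=vision.capture(n); np.savez('pics/%s1.npz'%n,im=im,d=d)
a=np.load('pics/top1.npz')['im'][150:250,100:200,::-1]; b=np.load('pics/side1.npz')['im'][60:160,200:300,::-1]
cv2.imwrite('pics/p1.png',cv2.resize(np.hstack([a,b]),(800,400),interpolation=cv2.INTER_CUBIC)); print(bot.read_state()['position'])
E
```

```text
time_s: 1.6
position: [0.48, 0.3456, 0.0948]
tcp_rot: [[-1.0, 0.014, -0.002], [0.014, 1.0, -0.001], [0.002, -0.001, -1.0]]
force: [-0.6, -0.6, 0.9]
opening: 1.001
[0.48180952 0.34663128 0.09723589]
```

View pics/p1.png

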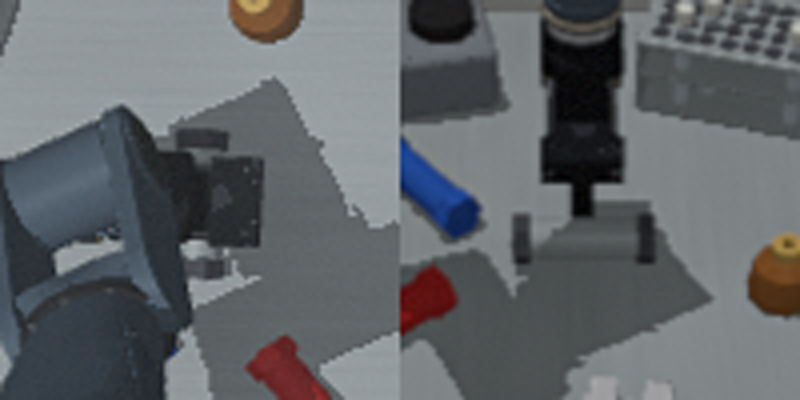

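```bash
python3 -m handwheel '[{"hand":1,"dx":0,"dy":0,"dz":-4,"wx":0,"wy":0,"wz":0},{"hand":1,"dx":0,"dy":0,"dz":0,"wx":0,"wy":0,"wz":0},{"hand":1,"dx":0,"dy":0,"dz":0,"wx":0,"wy":0,"wz":0}]'; python3 -m handwheel '[{"hand":1,"dx":0,"dy":0,"dz":0,"wx":0,"wy":0,"wz":0}]'
```

```text
time_s: 2.0
position: [0.4807, 0.3461, 0.0566]
tcp_rot: [[-1.0, 0.013, 0.001], [0.013, 1.0, 0.0], [-0.001, 0.0, -1.0]]
force: [-0.2, 0.1, 0.8]
opening: 0.995
time_s: 2.1
position: [0.4817, 0.3465, 0.0575]
tcp_rot: [[-1.0, 0.014, 0.004], [0.014, 1.0, 0.002], [-0.004, 0.002, -1.0]]
force: [-0.1, 0.1, 0.4]
opening: 0.999
```

```bash
python3 -m handwheel '[{"hand":1,"dx":0.3,"dy":-0.4,"dz":-2.4,"wx":0,"wy":0,"wz":0},{"hand":1,"dx":0,"dy":0,"dz":-2.2,"wx":0,"wy":0,"wz":0},{"hand":0.2,"dx":0,"dy":0,"dz":0,"wx":0,"wy":0,"wz":0},{"hand":-0.2,"dx":0,"dy":0,"dz":0,"wx":0,"wy":0,"wz":0},{"hand":-1,"dx":0,"dy":0,"dz":0,"wx":0,"wy":0,"wz":0},{"hand":-1,"dx":0,"dy":0,"dz":0,"wx":0,"wy":0,"wz":0},{"hand":-1,"dx":0,"dy":0,"dz":0,"wx":0,"wy":0,"wz":0},{"hand":-1,"dx":0,"dy":0,"dz":0,"wx":0,"wy":0,"wz":0}]'
```

```text
time_s: 2.9
position: [0.4837, 0.3421, 0.0098]
tcp_rot: [[-1.0, 0.014, 0.001], [0.014, 1.0, 0.001], [-0.001, 0.001, -1.0]]
force: [0.1, 2.9, 1.0]
opening: 0.545
```

```bash
python3 -m handwheel '[{"hand":-1,"dx":0,"dy":0,"dz":0,"wx":0,"wy":0,"wz":0},{"hand":-1,"dx":0,"dy":0,"dz":0,"wx":0,"wy":0,"wz":0},{"hand":-1,"dx":0,"dy":0,"dz":0,"wx":0,"wy":0,"wz":0},{"hand":-1,"dx":0,"dy":0,"dz":0,"wx":0,"wy":0,"wz":0}]'
```

```text
time_s: 3.3
position: [0.484, 0.3426, 0.0097]
tcp_rot: [[-1.0, 0.014, 0.002], [0.014, 1.0, 0.002], [-0.002, 0.002, -1.0]]
force: [-0.6, 4.7, 5.6]
opening: 0.453
```

```bash
python3 -m handwheel '[{"hand":-1,"dx":0,"dy":0,"dz":1,"wx":0,"wy":0,"wz":0},{"hand":-1,"dx":0,"dy":0,"dz":3,"wx":0,"wy":0,"wz":0},{"hand":-1,"dx":0,"dy":0,"dz":4,"wx":0,"wy":0,"wz":0},{"hand":-1,"dx":0,"dy":0,"dz":4,"wx":0,"wy":0,"wz":0},{"hand":-1,"dx":0,"dy":0,"dz":0,"wx":0,"wy":0,"wz":0},{"hand":-1,"dx":0,"dy":0,"dz":0,"wx":0,"wy":0,"wz":0}]'
```

```text
time_s: 3.9
position: [0.4825, 0.3406, 0.1289]
tcp_rot: [[-1.0, 0.014, -0.001], [0.014, 1.0, -0.002], [0.001, -0.002, -1.0]]
force: [-0.7, -0.2, -4.3]
opening: 0.455
```

```bash
python3 -m handwheel '[{"hand":-1,"dx":0.4,"dy":-1.5,"dz":0,"wx":0,"wy":0,"wz":-0.08},{"hand":-1,"dx":0.8,"dy":-2.6,"dz":0,"wx":0,"wy":0,"wz":-0.145},{"hand":-1,"dx":0.8,"dy":-2.6,"dz":0,"wx":0,"wy":0,"wz":-0.145},{"hand":-1,"dx":0.8,"dy":-2.6,"dz":0,"wx":0,"wy":0,"wz":-0.145},{"hand":-1,"dx":0.8,"dy":-2.6,"dz":0,"wx":0,"wy":0,"wz":-0.145},{"hand":-1,"dx":0.8,"dy":-2.6,"dz":0,"wx":0,"wy":0,"wz":-0.145},{"hand":-1,"dx":0.8,"dy":-2.6,"dz":0,"wx":0,"wy":0,"wz":-0.145},{"hand":-1,"dx":0.8,"dy":-2.6,"dz":0,"wx":0,"wy":0,"wz":-0.145},{"hand":-1,"dx":0.8,"dy":-2.6,"dz":0,"wx":0,"wy":0,"wz":-0.145},{"hand":-1,"dx":0.8,"dy":-2.6,"dz":0,"wx":0,"wy":0,"wz":-0.145}]'; python3 -m handwheel '[{"hand":-1,"dx":0.8,"dy":-2.6,"dz":0,"wx":0,"wy":0,"wz":-0.145},{"hand":-1,"dx":0.8,"dy":-2.4,"dz":0,"wx":0,"wy":0,"wz":-0.145},{"hand":-1,"dx":0.4,"dy":-1,"dz":0,"wx":0,"wy":0,"wz":-0.05},{"hand":-1,"dx":0,"dy":0,"dz":0,"wx":0,"wy":0,"wz":0},{"hand":-1,"dx":0,"dy":0,"dz":0,"wx":0,"wy":0,"wz":0},{"hand":-1,"dx":0,"dy":0,"dz":0,"wx":0,"wy":0,"wz":0}]'
cat > pos.py <<'E'
from h import *
import sys
k=sys.argv[1]; x0,y0,x1,y1,a0,b0,a1,b1=map(int,sys.argv[2:10])
P=[]
for i in range(1):
  for n in('top','side'):
    P.append(bot.read_state()); im,d=vision.capture(n); np.savez('pics/%s%s.npz'%(n,k),im=im,d=d)
P.append(bot.read_state())
T=np.mean([p['position'] for p in P],0); print('pos',T,'jaw',np.degrees(np.arctan2(np.mean([p['tcp_rot'][1][1] for p in P]),np.mean([p['tcp_rot'][0][1] for p in P]))),'F',np.mean([p['force'] for p in P],0))
a=np.load('pics/top%s.npz'%k)['im'][y0:y1,x0:x1,::-1]; b=np.load('pics/side%s.npz'%k)['im'][b0:b1,a0:a1,::-1]
cv2.imwrite('pics/p%s.png'%k,np.hstack([cv2.resize(q,(400,400),interpolation=cv2.INTER_CUBIC) for q in(a,b)]))
E
python3 pos.py 2 190 140 280 230 225 130 305 210
```

```text
time_s: 4.9
position: [0.5566, 0.0913, 0.126]
tcp_rot: [[-0.165, 0.986, -0.008], [0.986, 0.165, -0.0], [0.001, -0.008, -1.0]]
force: [-0.9, 0.8, -4.1]
opening: 0.452
time_s: 5.5
position: [0.5776, 0.0337, 0.1278]
tcp_rot: [[0.166, 0.986, -0.004], [0.986, -0.166, 0.001], [0.0, -0.004, -1.0]]
force: [0.7, 0.1, -4.2]
opening: 0.452
pos [0.57800155 0.03370686 0.12818316] jaw -9.527754260397545 F [-0.0904629  -0.01924737 -4.51357127]
```

View pics/p2.png

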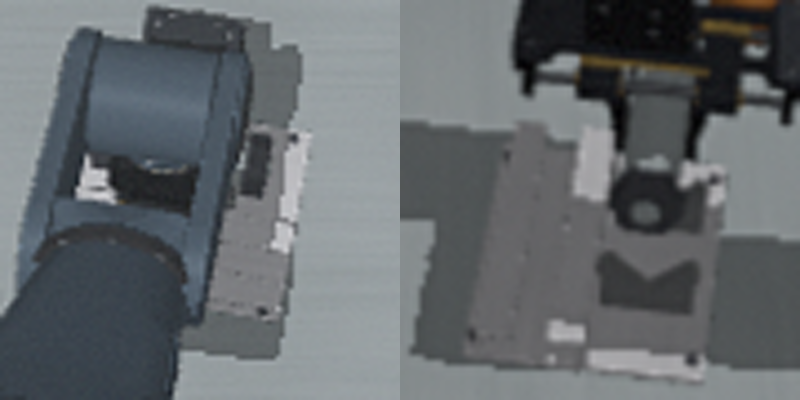

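Run:
```python
from h import *
a=np.radians(-99.53); c=np.array([.578,.0337,.1405])
for L in(.07,.073): print(proj('side',c+L*np.array([np.cos(a),np.sin(a),0])), proj('side',c+[0,-.0027,0]+L*np.array([np.cos(a),np.sin(a),0])))
im=np.load('pics/side2.npz')['im'][160:185,260:290,::-1]
cv2.imwrite('pics/q.png',cv2.resize(im,None,fx=20,fy=20,interpolation=cv2.INTER_CUBIC))
```

```text
(np.float64(273.60740544105965), np.float64(170.56889657050965)) (np.float64(273.6549623429408), np.float64(171.19209800683055))
(np.float64(273.5065997411553), np.float64(171.25362455971526)) (np.float64(273.5541033432686), np.float64(171.87834292626582))
```

View pics/q.png

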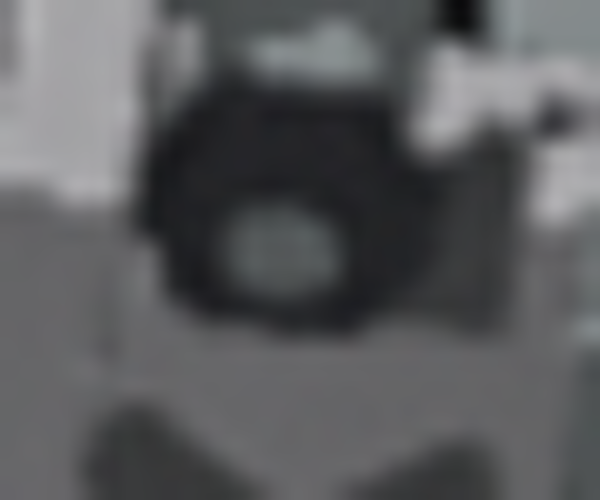

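```bash
python3 -m handwheel '[{"hand":-1,"dx":0,"dy":0,"dz":-2.5,"wx":0,"wy":0,"wz":0},{"hand":-1,"dx":0,"dy":0,"dz":-2.5,"wx":0,"wy":0,"wz":0},{"hand":-1,"dx":0,"dy":0,"dz":-2,"wx":0,"wy":0,"wz":0},{"hand":-1,"dx":0,"dy":0,"dz":-1,"wx":0,"wy":0,"wz":0},{"hand":-1,"dx":0,"dy":0,"dz":0,"wx":0,"wy":0,"wz":0},{"hand":-1,"dx":0,"dy":0,"dz":0,"wx":0,"wy":0,"wz":0}]'; python3 pos.py 3 190 140 280 230 225 130 305 210
```

```text
time_s: 6.2
position: [0.5799, 0.033, 0.0497]
tcp_rot: [[0.167, 0.986, 0.001], [0.986, -0.167, -0.0], [0.0, 0.001, -1.0]]
force: [-0.1, -0.2, -5.1]
opening: 0.452
pos [0.58018446 0.03286295 0.05005109] jaw -9.598564179126484 F [-0.15975892  0.08423882 -4.58222745]
```

View pics/p3.png

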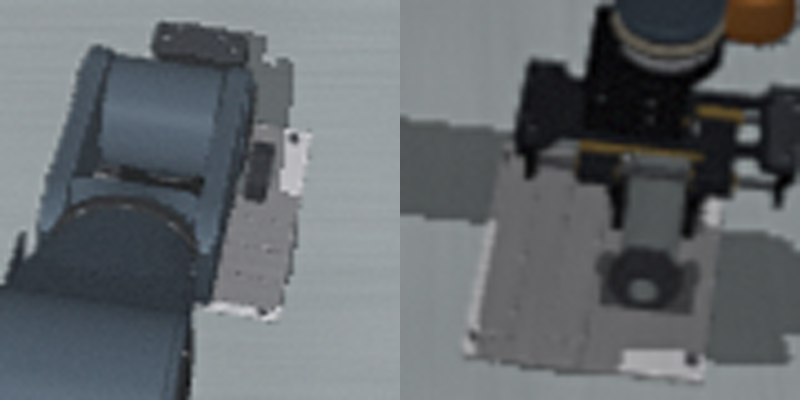

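```bash
python3 -m handwheel '[{"hand":-1,"dx":-0.1,"dy":0,"dz":-0.4,"wx":0,"wy":0,"wz":0},{"hand":-1,"dx":0,"dy":0,"dz":-0.2,"wx":0,"wy":0,"wz":0},{"hand":-1,"dx":0,"dy":0,"dz":-0.2,"wx":0,"wy":0,"wz":0},{"hand":-1,"dx":0,"dy":0,"dz":0,"wx":0,"wy":0,"wz":0},{"hand":-1,"dx":0,"dy":0,"dz":0,"wx":0,"wy":0,"wz":0}]'; python3 -m handwheel '[{"hand":-1,"dx":0,"dy":0,"dz":-0.1,"wx":0,"wy":0,"wz":0},{"hand":-1,"dx":0,"dy":0,"dz":0,"wx":0,"wy":0,"wz":0}]';python3 -m handwheel '[{"hand":-1,"dx":0,"dy":0,"dz":-0.1,"wx":0,"wy":0,"wz":0},{"hand":-1,"dx":0,"dy":0,"dz":0,"wx":0,"wy":0,"wz":0}]'
```

```text
time_s: 6.8
position: [0.5795, 0.0325, 0.0415]
tcp_rot: [[0.167, 0.986, 0.002], [0.986, -0.167, -0.0], [0.0, 0.002, -1.0]]
force: [0.9, 0.3, -3.0]
opening: 0.446
time_s: 7.0
position: [0.58, 0.0324, 0.0409]
tcp_rot: [[0.167, 0.986, 0.003], [0.986, -0.167, -0.001], [0.0, 0.004, -1.0]]
force: [2.2, -0.9, 1.5]
opening: 0.454
time_s: 7.2
position: [0.5805, 0.0324, 0.0403]
tcp_rot: [[0.167, 0.986, 0.005], [0.986, -0.167, -0.001], [0.0, 0.005, -1.0]]
force: [2.9, -1.0, 4.8]
opening: 0.454
```

```bash
python3 -m handwheel '[{"hand":-1,"dx":0.15,"dy":0,"dz":0,"wx":0,"wy":0,"wz":0},{"hand":-1,"dx":0,"dy":0,"dz":0,"wx":0,"wy":0,"wz":0},{"hand":-1,"dx":0,"dy":0,"dz":0,"wx":0,"wy":0,"wz":0}]';python3 -m handwheel '[{"hand":-1,"dx":0,"dy":0,"dz":-0.05,"wx":0,"wy":0,"wz":0},{"hand":-1,"dx":0,"dy":0,"dz":0,"wx":0,"wy":0,"wz":0}]'; python3 pos.py 4 190 140 280 230 225 130 305 210
```

```text
time_s: 7.5
position: [0.581, 0.0324, 0.0398]
tcp_rot: [[0.167, 0.986, 0.002], [0.986, -0.167, -0.001], [-0.0, 0.002, -1.0]]
force: [3.1, -1.1, 5.8]
opening: 0.452
time_s: 7.7
position: [0.5811, 0.0324, 0.0397]
tcp_rot: [[0.167, 0.986, 0.003], [0.986, -0.167, -0.001], [-0.0, 0.003, -1.0]]
force: [3.6, -1.0, 7.9]
opening: 0.447
pos [0.58111874 0.03240173 0.03964844] jaw -9.607424889966037 F [ 2.98975287 -1.10631689  7.64543077]
```

```bash
python3 -m handwheel '[{"hand":0,"dx":0,"dy":0,"dz":0.1,"wx":0,"wy":0,"wz":0},{"hand":0.1,"dx":0,"dy":0,"dz":0,"wx":0,"wy":0,"wz":0},{"hand":0.3,"dx":0,"dy":0,"dz":0,"wx":0,"wy":0,"wz":0},{"hand":0.3,"dx":0,"dy":0,"dz":0,"wx":0,"wy":0,"wz":0},{"hand":0.3,"dx":0,"dy":0,"dz":0,"wx":0,"wy":0,"wz":0},{"hand":0.3,"dx":0,"dy":0,"dz":0,"wx":0,"wy":0,"wz":0}]'
```

```text
time_s: 8.4
position: [0.5791, 0.0329, 0.0392]
tcp_rot: [[0.167, 0.986, -0.002], [0.986, -0.167, 0.0], [0.0, -0.002, -1.0]]
force: [-0.9, -1.0, 0.5]
opening: 0.644
```

```bash
python3 -m handwheel '[{"hand":0.3,"dx":0,"dy":0,"dz":1,"wx":0,"wy":0,"wz":0},{"hand":0.3,"dx":0,"dy":0,"dz":3,"wx":0,"wy":0,"wz":0},{"hand":0.3,"dx":0,"dy":0,"dz":4,"wx":0,"wy":0,"wz":0},{"hand":0.5,"dx":0,"dy":0,"dz":4,"wx":0,"wy":0,"wz":0},{"hand":1,"dx":-0.6,"dy":-1.8,"dz":3,"wx":0,"wy":0,"wz":0.05},{"hand":1,"dx":-1.2,"dy":-3.6,"dz":1,"wx":0,"wy":0,"wz":0.11},{"hand":1,"dx":-1.3,"dy":-3.9,"dz":0,"wx":0,"wy":0,"wz":0.11},{"hand":1,"dx":-1.3,"dy":-3.9,"dz":0,"wx":0,"wy":0,"wz":0.11},{"hand":1,"dx":-1.3,"dy":-3.9,"dz":0,"wx":0,"wy":0,"wz":0.11},{"hand":1,"dx":-1.3,"dy":-3.9,"dz":0,"wx":0,"wy":0,"wz":0.11}]'; python3 -m handwheel '[{"hand":1,"dx":-1.3,"dy":-3.9,"dz":0,"wx":0,"wy":0,"wz":0.11},{"hand":1,"dx":-1.3,"dy":-3.9,"dz":0,"wx":0,"wy":0,"wz":0.11},{"hand":1,"dx":-1.3,"dy":-3.9,"dz":0,"wx":0,"wy":0,"wz":0.11},{"hand":1,"dx":-1.3,"dy":-3.9,"dz":0,"wx":0,"wy":0,"wz":0.11},{"hand":1,"dx":-0.6,"dy":-1.8,"dz":0,"wx":0,"wy":0,"wz":0.10},{"hand":1,"dx":0,"dy":0,"dz":0,"wx":0,"wy":0,"wz":0},{"hand":1,"dx":0,"dy":0,"dz":0,"wx":0,"wy":0,"wz":0},{"hand":1,"dx":0,"dy":0,"dz":0,"wx":0,"wy":0,"wz":0}]'; python3 pos.py 5 190 140 280 230 225 130 305 210
```

```text
time_s: 9.4
position: [0.5091, -0.1785, 0.2006]
tcp_rot: [[-0.423, 0.906, 0.001], [0.906, 0.423, -0.0], [-0.001, 0.0, -1.0]]
force: [0.6, -0.9, -1.4]
opening: 0.999
time_s: 10.2
position: [0.4519, -0.3498, 0.1998]
tcp_rot: [[-0.826, 0.564, -0.0], [0.564, 0.826, 0.001], [0.001, 0.001, -1.0]]
force: [0.9, -0.7, 0.3]
opening: 1.001
pos [ 0.45207924 -0.34975004  0.19982265] jaw 55.723594617075136 F [0.10804849 0.18180492 0.20995197]
```

View pics/p5.png

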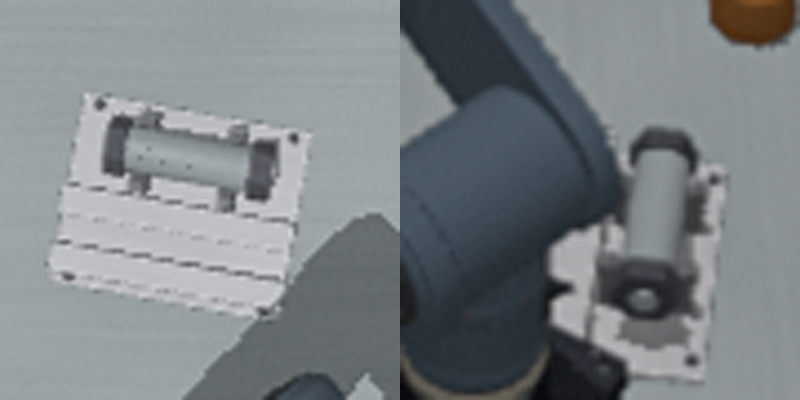

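Run:
```python
from fit import *
im=np.load('pics/top5.npz')['im']; R=(195,152,267,212)
q,c=fit(MOD['holder'],[('top',target(im,lambda c:(c[...,1]-c[...,0]<3.2),(195,150,262,214)),195,150)],np.array([.544,.0386,-.165])); print('holder again',q,c)
M=[hexc(-70,-52),hexc(52,70)]; r=(210,160,256,188)
t=target(im,lambda c:c.max(-1)<95,r)
b,c=fit(M,[('top',t,210,160)],np.array([.579,.033,1.4]),.03); print('barrel',b[:2],np.degrees(b[2]),c)
H=np.array([.5438,.0386]); a=np.radians(-9.5); Rm=np.array([[np.cos(a),-np.sin(a)],[np.sin(a),np.cos(a)]])
print('in holder mm',Rm.T@(b[:2]-H)*1000)
o=overlay(im,'top',M,b,.03,r,0); cv2.imwrite('pics/q2.png',cv2.resize(np.vstack([o,cv2.cvtColor((t*255).astype(np.uint8),cv2.COLOR_GRAY2BGR)]),None,fx=2.5,fy=2.5))
```

```text
holder again [ 0.5437031   0.03847472 -0.16188589] 9.485935007861094
barrel [0.58168878 0.02925242] 81.71039352499206 7.004366660798324
in holder mm [38.91195378 -2.96593564]
```

View pics/q2.png

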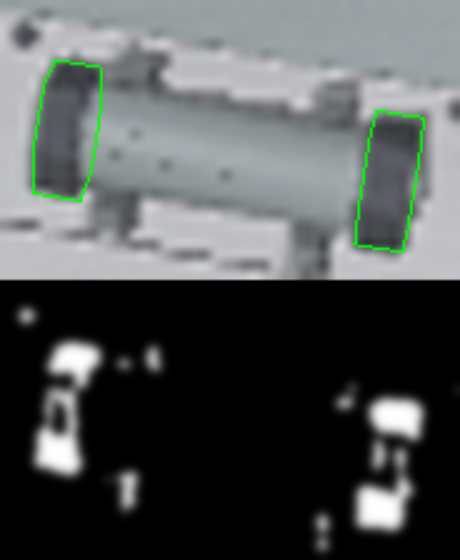

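Run:
```python
from fit import *
im=np.load('pics/top0.npz')['im']; x0,y0,x1,y1=195,152,267,218
k=10
c=cv2.resize(im[y0:y1,x0:x1,::-1],None,fx=k,fy=k,interpolation=cv2.INTER_CUBIC)
def L(p,q,H,col):
    P=place(np.array([p,q])/1000.,H)
    uv=[tuple(int(round(((w-o)+.5)*k-.5)) for w,o in zip(proj('top',X),(x0,y0))) for X in P]
    cv2.line(c,uv[0],uv[1],col,1)
H=[.5438,.0386,np.radians(-9.5)]
for x in(-83,83): L((x,-100,6),(x,100,6),H,(0,255,0))
for y in(-100,100): L((-83,y,6),(83,y,6),H,(0,255,0))
for x in(-77,-53,-27,-3): L((x,-100,32),(x,100,32),H,(0,0,255))
for y in(-38,38):
    for s in(-7,7):
        L((2,y+s,50),(68,y+s,50),H,(255,0,0))
    for x in(2,68): L((x,y-7,50),(x,y+7,50),H,(255,0,0))
cv2.imwrite('pics/q3.png',c)
```

```text
(no output)
```

View pics/q3.png

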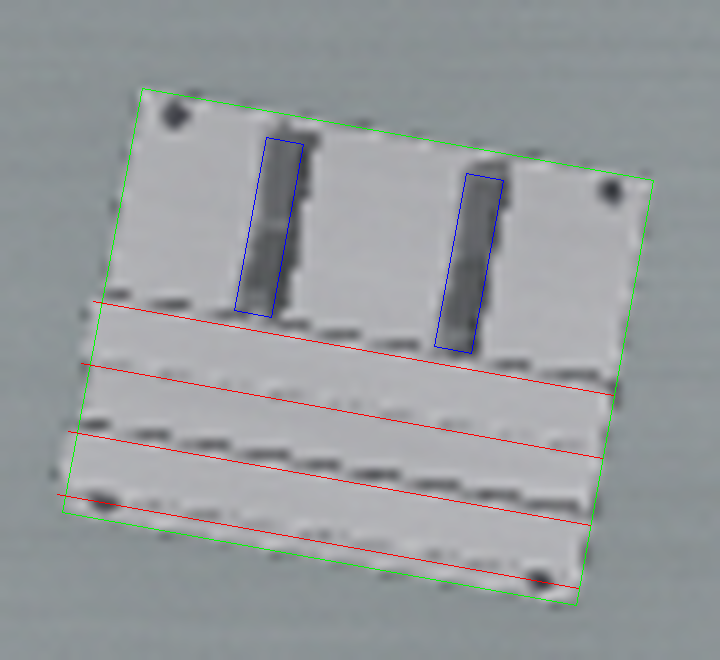

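```bash
python3 -m handwheel '[{"hand":1,"dx":-0.05,"dy":-0.25,"dz":-2,"wx":0,"wy":0,"wz":0},{"hand":1,"dx":0,"dy":0,"dz":-3,"wx":0,"wy":0,"wz":0},{"hand":1,"dx":0,"dy":0,"dz":-2,"wx":0,"wy":0,"wz":0},{"hand":1,"dx":0,"dy":0,"dz":0,"wx":0,"wy":0,"wz":0},{"hand":1,"dx":0,"dy":0,"dz":0,"wx":0,"wy":0,"wz":0}]'; python3 pos.py 6 300 160 380 240 200 220 300 320
```

```text
time_s: 10.8
position: [0.4518, -0.3531, 0.1298]
tcp_rot: [[-0.827, 0.563, -0.0], [0.563, 0.827, 0.0], [0.0, 0.0, -1.0]]
force: [0.5, -0.3, -0.2]
opening: 1.001
pos [ 0.45207811 -0.35365066  0.13044221] jaw 55.7389694847819 F [ 0.07216933 -0.30060079 -0.47909074]
```

View pics/p6.png

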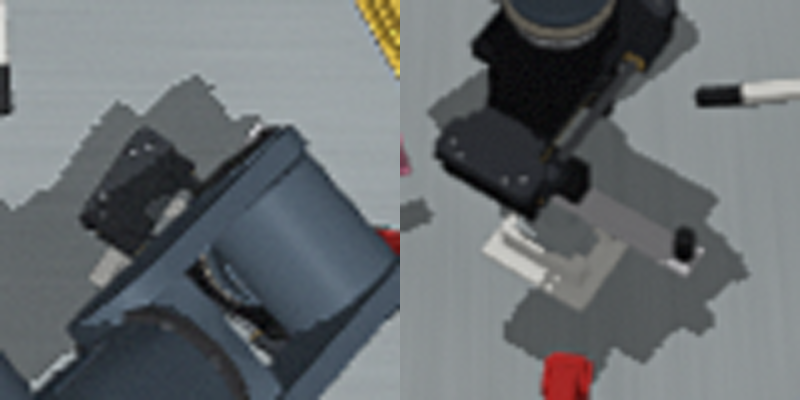

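```bash
python3 -m handwheel '[{"hand":1,"dx":0,"dy":0.1,"dz":-2,"wx":0,"wy":0,"wz":0},{"hand":1,"dx":0,"dy":0,"dz":-1.7,"wx":0,"wy":0,"wz":0},{"hand":0,"dx":0,"dy":0,"dz":0,"wx":0,"wy":0,"wz":0},{"hand":-0.3,"dx":0,"dy":0,"dz":0,"wx":0,"wy":0,"wz":0},{"hand":-0.4,"dx":0,"dy":0,"dz":0,"wx":0,"wy":0,"wz":0},{"hand":-0.4,"dx":0,"dy":0,"dz":0,"wx":0,"wy":0,"wz":0},{"hand":-0.4,"dx":0,"dy":0,"dz":0,"wx":0,"wy":0,"wz":0},{"hand":-0.4,"dx":0,"dy":0,"dz":0,"wx":0,"wy":0,"wz":0},{"hand":-0.4,"dx":0,"dy":0,"dz":0,"wx":0,"wy":0,"wz":0}]'
python3 -m handwheel '[{"hand":-0.5,"dx":0,"dy":0,"dz":0,"wx":0,"wy":0,"wz":0},{"hand":-1,"dx":0,"dy":0,"dz":0,"wx":0,"wy":0,"wz":0},{"hand":-1,"dx":0,"dy":0,"dz":0,"wx":0,"wy":0,"wz":0},{"hand":-1,"dx":0,"dy":0,"dz":0,"wx":0,"wy":0,"wz":0},{"hand":-1,"dx":0,"dy":0,"dz":0,"wx":0,"wy":0,"wz":0},{"hand":-1,"dx":0,"dy":0,"dz":0,"wx":0,"wy":0,"wz":0}]'
```

```text
time_s: 11.8
position: [0.4514, -0.3528, 0.0928]
tcp_rot: [[-0.826, 0.564, 0.0], [0.564, 0.826, -0.0], [-0.0, -0.0, -1.0]]
force: [0.0, 0.9, -0.8]
opening: 0.445
time_s: 12.4
position: [0.4512, -0.3525, 0.0924]
tcp_rot: [[-0.826, 0.564, -0.0], [0.564, 0.826, 0.001], [0.001, 0.0, -1.0]]
force: [1.2, 0.2, -0.6]
opening: 0.227
```

```bash
python3 -m handwheel '[{"hand":-1,"dx":0,"dy":0,"dz":0,"wx":0,"wy":0,"wz":0},{"hand":-1,"dx":0,"dy":0,"dz":0,"wx":0,"wy":0,"wz":0},{"hand":-1,"dx":0,"dy":0,"dz":0,"wx":0,"wy":0,"wz":0}]'
python3 -m handwheel '[{"hand":-1,"dx":0,"dy":0,"dz":1,"wx":0,"wy":0,"wz":0},{"hand":-1,"dx":0,"dy":0,"dz":2,"wx":0,"wy":0,"wz":0},{"hand":-1,"dx":0,"dy":0,"dz":3,"wx":0,"wy":0,"wz":0},{"hand":-1,"dx":0,"dy":0,"dz":3,"wx":0,"wy":0,"wz":0},{"hand":-1,"dx":0,"dy":0,"dz":0,"wx":0,"wy":0,"wz":0},{"hand":-1,"dx":0,"dy":0,"dz":0,"wx":0,"wy":0,"wz":0}]'; python3 pos.py 7 300 160 380 240 200 210 300 310
```

```text
time_s: 12.7
position: [0.4511, -0.3527, 0.0924]
tcp_rot: [[-0.826, 0.564, -0.0], [0.564, 0.826, 0.0], [0.001, -0.0, -1.0]]
force: [-0.6, 0.1, -3.2]
opening: 0.224
time_s: 13.3
position: [0.4514, -0.3528, 0.1833]
tcp_rot: [[-0.826, 0.564, 0.001], [0.564, 0.826, -0.001], [-0.001, -0.0, -1.0]]
force: [-0.3, 0.0, -3.8]
opening: 0.227
pos [ 0.45084327 -0.35223903  0.18229793] jaw 55.69143366656976 F [-0.49851004  0.21561223 -3.57820353]
```

View pics/p7.png

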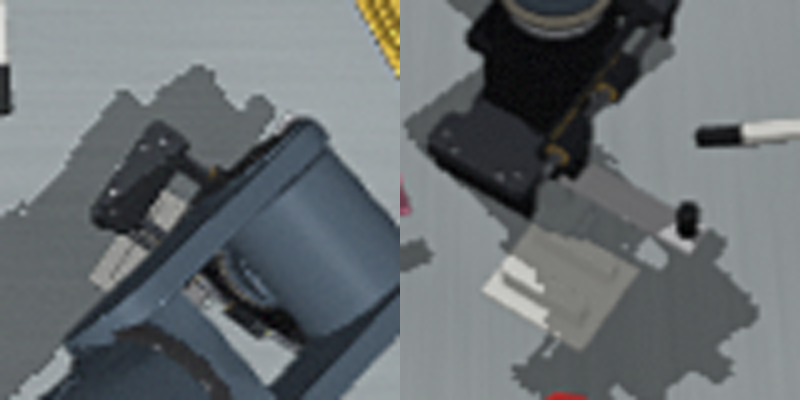

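```bash
python3 -m handwheel '[{"hand":-1,"dx":0,"dy":0.5,"dz":1,"wx":0,"wy":0,"wz":-0.02},{"hand":-1,"dx":0.4,"dy":2,"dz":1,"wx":0,"wy":0,"wz":-0.07},{"hand":-1,"dx":0.5,"dy":3.6,"dz":0,"wx":0,"wy":0,"wz":-0.1},{"hand":-1,"dx":0.5,"dy":3.6,"dz":0,"wx":0,"wy":0,"wz":-0.1},{"hand":-1,"dx":0.5,"dy":3.6,"dz":0,"wx":0,"wy":0,"wz":-0.1},{"hand":-1,"dx":0.5,"dy":3.6,"dz":0,"wx":0,"wy":0,"wz":-0.1},{"hand":-1,"dx":0.5,"dy":3.6,"dz":0,"wx":0,"wy":0,"wz":-0.1},{"hand":-1,"dx":0.5,"dy":3.6,"dz":0,"wx":0,"wy":0,"wz":-0.1},{"hand":-1,"dx":0.5,"dy":3.6,"dz":0,"wx":0,"wy":0,"wz":-0.1},{"hand":-1,"dx":0.5,"dy":3.6,"dz":0,"wx":0,"wy":0,"wz":-0.1}]'; python3 -m handwheel '[{"hand":-1,"dx":0.5,"dy":3.6,"dz":0,"wx":0,"wy":0,"wz":-0.1},{"hand":-1,"dx":0.5,"dy":3.2,"dz":0,"wx":0,"wy":0,"wz":-0.1},{"hand":-1,"dx":0.4,"dy":1.4,"dz":0,"wx":0,"wy":0,"wz":-0.05},{"hand":-1,"dx":0,"dy":0,"dz":0,"wx":0,"wy":0,"wz":0},{"hand":-1,"dx":0,"dy":0,"dz":0,"wx":0,"wy":0,"wz":0},{"hand":-1,"dx":0,"dy":0,"dz":0,"wx":0,"wy":0,"wz":0}]'; python3 pos.py 8 190 140 290 240 215 130 305 220
```

```text
time_s: 14.4
position: [0.4948, -0.0379, 0.2023]
tcp_rot: [[-0.077, 0.997, -0.002], [0.997, 0.077, 0.001], [0.001, -0.001, -1.0]]
force: [0.1, -0.3, -3.2]
opening: 0.224
time_s: 15.0
position: [0.5089, 0.0416, 0.2024]
tcp_rot: [[0.168, 0.986, -0.001], [0.986, -0.168, -0.0], [-0.0, -0.001, -1.0]]
force: [0.6, -0.5, -3.6]
opening: 0.229
pos [0.50903914 0.0414196  0.20247708] jaw -9.674541195147434 F [ 0.331471   -0.28298432 -3.63377833]
```

View pics/p8.png

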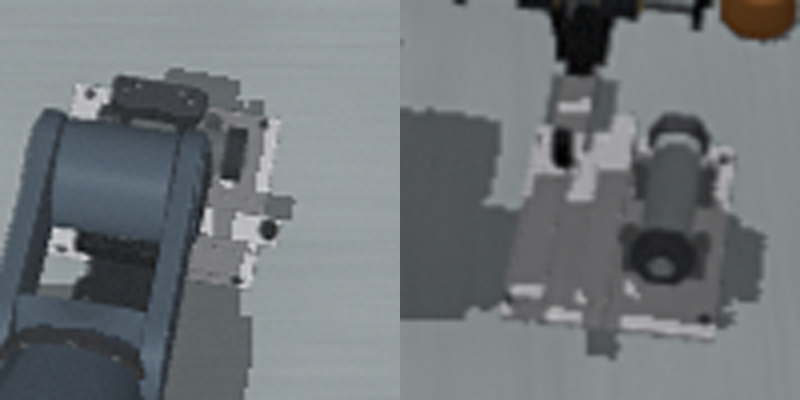

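```bash
python3 -m handwheel '[{"hand":-1,"dx":-0.3,"dy":0.35,"dz":-2,"wx":0,"wy":0,"wz":0.005},{"hand":-1,"dx":0,"dy":0,"dz":-3,"wx":0,"wy":0,"wz":0},{"hand":-1,"dx":0,"dy":0,"dz":-2,"wx":0,"wy":0,"wz":0},{"hand":-1,"dx":0,"dy":0,"dz":-0.8,"wx":0,"wy":0,"wz":0},{"hand":-1,"dx":0,"dy":0,"dz":0,"wx":0,"wy":0,"wz":0},{"hand":-1,"dx":0,"dy":0,"dz":0,"wx":0,"wy":0,"wz":0}]'; python3 pos.py 9 190 140 290 240 225 140 295 210
python3 - <<'E'
from h import *
im=np.load('pics/side9.npz')['im'][140:210,225:295,::-1]; cv2.imwrite('pics/q4.png',cv2.resize(im,(700,700)[:2] if 0 else (600,600),interpolation=cv2.INTER_CUBIC))
E
```

```text
time_s: 15.7
position: [0.5072, 0.0453, 0.1253]
tcp_rot: [[0.163, 0.987, 0.001], [0.987, -0.163, -0.0], [0.0, 0.001, -1.0]]
force: [-0.3, 0.6, -2.5]
opening: 0.226
pos [0.50732422 0.0453506  0.12554989] jaw -9.36437320222106 F [-0.06592643  0.17396032 -2.35496794]
```

View pics/q4.png

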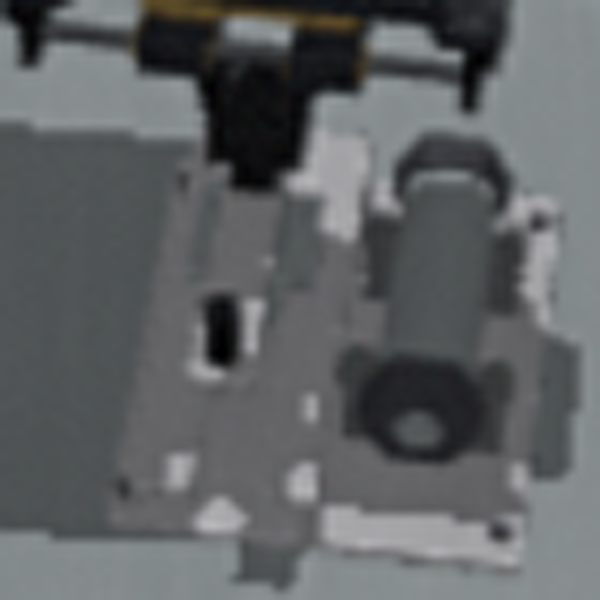

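View pics/p9.png

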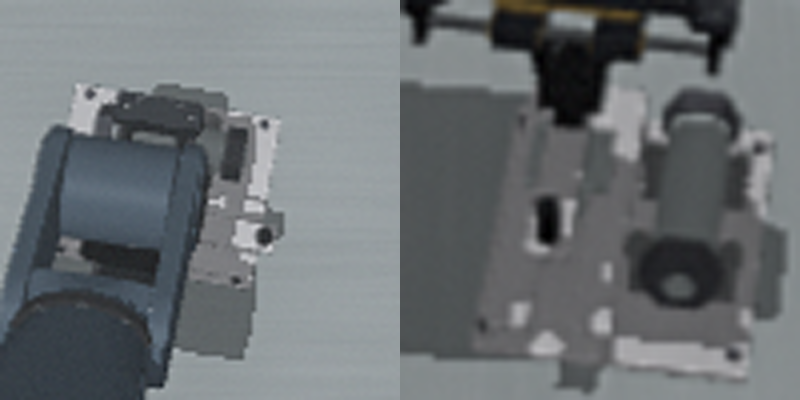

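Run:
```python
from fit import *
for H in([.5438,.0386,-9.5],[.5455,.0386,-9.3]):
    h=[H[0],H[1],np.radians(H[2])]
    P=place(np.array([[-40,-100,32],[-40,100,32],[-53,-100,32],[-27,-100,32]])/1000.,h); print(H,[tuple(np.round(proj('side',p),2)) for p in P])
# post predicted from tcp
a=np.radians(-99.4); T=np.array([.5073,.04535,.1255+.0121-.003])+.105*np.array([np.cos(a),np.sin(a),0]); print('post pred side',proj('side',T),'top',proj('top',T+[0,0,.0145]))
im=np.load('pics/side9.npz')['im']; m=(im.max(-1)<45); m[:172]=0;m[188:]=0; m[:,:245]=0;m[:,256:]=0
v,u=np.nonzero(m); print('post seen side',u.min(),u.max(),v.min(),v.max(),u.mean(),v.mean())
im=np.load('pics/top9.npz')['im']; m=(im.max(-1)<60); m[:193]=0;m[205:]=0; m[:,:250]=0;m[:,262:]=0
v,u=np.nonzero(m); print('post seen top',u.mean(),v.mean(),len(u))
im=np.load('pics/side0.npz')['im'][148:206,230:275,::-1]; cv2.imwrite('pics/q5.png',cv2.resize(im,None,fx=13,fy=10,interpolation=cv2.INTER_NEAREST))
```

```text
[0.5438, 0.0386, -9.5] [(np.float64(249.2), np.float64(196.09)), (np.float64(256.9), np.float64(153.73)), (np.float64(245.41), np.float64(195.64)), (np.float64(253.0), np.float64(196.53))]
[0.5455, 0.0386, -9.3] [(np.float64(249.8), np.float64(196.12)), (np.float64(257.27), np.float64(153.74)), (np.float64(246.0), np.float64(195.69)), (np.float64(253.6), np.float64(196.56))]
post pred side (np.float64(250.28367088699073), np.float64(177.3815699410787)) top (np.float64(255.36030970763468), np.float64(198.57983651451153))
post seen side 249 252 175 182 250.28 178.28
post seen top 255.88888888888889 198.66666666666666 9
```

View pics/q5.png

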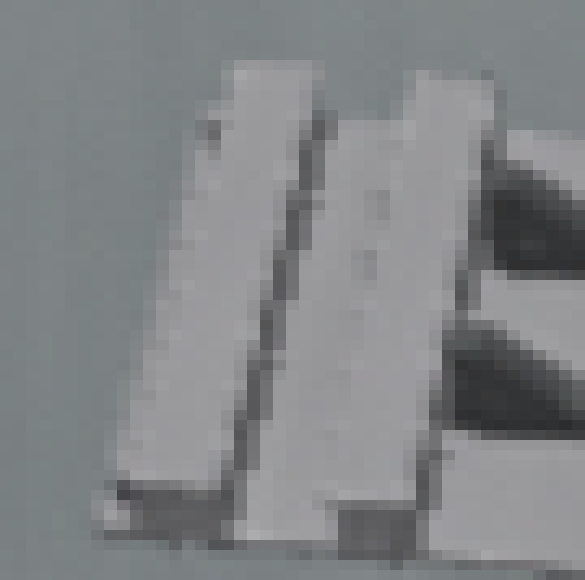

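Run:
```python
from fit import *
from scipy.optimize import brentq
def xs(u,y,z): return brentq(lambda x: proj('side',[x,y,z])[0]-u,.3,.8)
# iterate y using slot line
for un,uf in((251.0,257.8),(250.7,257.6)):
    a,b=xs(un,-.053,.032),xs(uf,.144,.032)
    print(a,b,'dx/dy deg',np.degrees(np.arctan2(b-a,.197)),'x at y=.045',a+(b-a)*(.098/.197))
# top lines A,B,C,D : image pts in q3 (k=10, origin 195,152) -> world at z=32
c,R,t=cal('top')
def w(px,py,z):
    u=195+(px+.5)/10-.5; v=152+(py+.5)/10-.5
    d=R.T@np.array([(u-c['cx'])/c['fx'],(v-c['cy'])/c['fy'],1]); o=-R.T@t; s=(z-o[2])/d[2]; return (o+s*d)[:2]
for n,p,q in(('A -3',(110,293),(600,377)),('B -27',(150,373),(590,443)),('C -53',(90,425),(580,505)),('D -77',(130,500),(560,570))):
    P,Q=w(*p,.032),w(*q,.032); f=(.045-P[1])/(Q[1]-P[1]); print(n,'x at y=.045',P[0]+f*(Q[0]-P[0]),np.degrees(np.arctan2(P[0]-Q[0],P[1]-Q[1])))
```

```text
0.4939455199129139 0.5241497724825644 dx/dy deg 8.71677097210987 x at y=.045 0.5089709856582223
0.4929280551460407 0.5234185124246774 dx/dy deg 8.79808161909849 x at y=.045 0.5080958968379513
A -3 x at y=.045 0.5468304535987543 9.008266944142719
B -27 x at y=.045 0.5200863444276875 8.300640942004321
C -53 x at y=.045 0.4965084727843846 8.516942732007347
D -77 x at y=.045 0.4707960995095296 8.472147032363589
```

```bash
python3 -m handwheel '[{"hand":-1,"dx":0.08,"dy":-0.07,"dz":-0.5,"wx":0,"wy":0,"wz":0.011},{"hand":-1,"dx":0,"dy":0,"dz":-0.5,"wx":0,"wy":0,"wz":0},{"hand":-1,"dx":0,"dy":0,"dz":0,"wx":0,"wy":0,"wz":0},{"hand":-1,"dx":0,"dy":0,"dz":0,"wx":0,"wy":0,"wz":0}]'; python3 -m handwheel '[{"hand":-1,"dx":0,"dy":0,"dz":-0.3,"wx":0,"wy":0,"wz":0},{"hand":-1,"dx":0,"dy":0,"dz":-0.3,"wx":0,"wy":0,"wz":0},{"hand":-1,"dx":0,"dy":0,"dz":-0.3,"wx":0,"wy":0,"wz":0},{"hand":-1,"dx":0,"dy":0,"dz":0,"wx":0,"wy":0,"wz":0}]'
```

```text
time_s: 16.2
position: [0.507, 0.0451, 0.1145]
tcp_rot: [[0.151, 0.988, -0.001], [0.988, -0.151, 0.0], [0.0, -0.001, -1.0]]
force: [-0.2, 0.7, -3.0]
opening: 0.229
time_s: 16.6
position: [0.5067, 0.0451, 0.1051]
tcp_rot: [[0.151, 0.988, -0.001], [0.988, -0.151, 0.0], [-0.0, -0.001, -1.0]]
force: [-0.4, 0.1, -2.9]
opening: 0.229
```

```bash
python3 -m handwheel '[{"hand":-1,"dx":0.1,"dy":0,"dz":-0.3,"wx":0,"wy":0,"wz":0},{"hand":-1,"dx":0,"dy":0,"dz":-0.3,"wx":0,"wy":0,"wz":0},{"hand":-1,"dx":0,"dy":0,"dz":-0.2,"wx":0,"wy":0,"wz":0},{"hand":-1,"dx":0,"dy":0,"dz":0,"wx":0,"wy":0,"wz":0},{"hand":-1,"dx":0,"dy":0,"dz":0,"wx":0,"wy":0,"wz":0}]'; python3 -m handwheel '[{"hand":-1,"dx":0,"dy":0,"dz":-0.1,"wx":0,"wy":0,"wz":0},{"hand":-1,"dx":0,"dy":0,"dz":0,"wx":0,"wy":0,"wz":0}]'; python3 -m handwheel '[{"hand":-1,"dx":0,"dy":0,"dz":-0.1,"wx":0,"wy":0,"wz":0},{"hand":-1,"dx":0,"dy":0,"dz":0,"wx":0,"wy":0,"wz":0}]'
```

```text
time_s: 17.1
position: [0.5082, 0.045, 0.0976]
tcp_rot: [[0.151, 0.988, -0.0], [0.988, -0.151, 0.0], [0.0, -0.0, -1.0]]
force: [0.6, -0.4, -4.1]
opening: 0.228
time_s: 17.3
position: [0.5082, 0.045, 0.0966]
tcp_rot: [[0.151, 0.988, 0.0], [0.988, -0.151, -0.0], [-0.0, 0.0, -1.0]]
force: [0.4, -0.9, -3.9]
opening: 0.228
time_s: 17.5
position: [0.5081, 0.045, 0.0956]
tcp_rot: [[0.152, 0.988, -0.0], [0.988, -0.152, 0.0], [0.0, -0.0, -1.0]]
force: [0.3, 0.5, -3.4]
opening: 0.227
```

```bash
python3 -m handwheel '[{"hand":-1,"dx":0,"dy":0,"dz":-0.1,"wx":0,"wy":0,"wz":0},{"hand":-1,"dx":0,"dy":0,"dz":0,"wx":0,"wy":0,"wz":0}]'; python3 -m handwheel '[{"hand":-1,"dx":0,"dy":0,"dz":-0.1,"wx":0,"wy":0,"wz":0},{"hand":-1,"dx":0,"dy":0,"dz":0,"wx":0,"wy":0,"wz":0}]'
```

```text
time_s: 17.7
position: [0.5081, 0.045, 0.0945]
tcp_rot: [[0.151, 0.988, -0.0], [0.988, -0.151, 0.0], [-0.0, -0.0, -1.0]]
force: [0.6, 0.7, -2.8]
opening: 0.231
time_s: 17.9
position: [0.5084, 0.045, 0.0943]
tcp_rot: [[0.151, 0.988, 0.0], [0.988, -0.151, -0.0], [-0.0, 0.0, -1.0]]
force: [-1.1, 0.4, 3.1]
opening: 0.225
```

```bash
python3 -m handwheel '[{"hand":-0.3,"dx":0,"dy":0,"dz":0.05,"wx":0,"wy":0,"wz":0},{"hand":-0.1,"dx":0,"dy":0,"dz":0,"wx":0,"wy":0,"wz":0},{"hand":-0.1,"dx":0,"dy":0,"dz":0,"wx":0,"wy":0,"wz":0},{"hand":-0.1,"dx":0,"dy":0,"dz":0,"wx":0,"wy":0,"wz":0},{"hand":-0.1,"dx":0,"dy":0,"dz":2,"wx":0,"wy":0,"wz":0},{"hand":-0.1,"dx":0,"dy":0,"dz":4,"wx":0,"wy":0,"wz":0},{"hand":-0.1,"dx":0,"dy":0,"dz":2,"wx":0,"wy":0,"wz":0},{"hand":-0.1,"dx":0,"dy":0,"dz":0,"wx":0,"wy":0,"wz":0},{"hand":-0.1,"dx":0,"dy":0,"dz":0,"wx":0,"wy":0,"wz":0}]';  python3 pos.py 10 190 140 290 240 215 130 305 220
```

```text
time_s: 18.8
position: [0.5081, 0.0451, 0.1743]
tcp_rot: [[0.151, 0.988, 0.001], [0.988, -0.151, -0.0], [-0.0, 0.001, -1.0]]
force: [-1.1, -0.8, 0.5]
opening: 0.451
pos [0.50755108 0.04509986 0.17360267] jaw -8.707937567900393 F [-0.28933025 -0.39250968 -0.33473745]
```

View pics/p10.png

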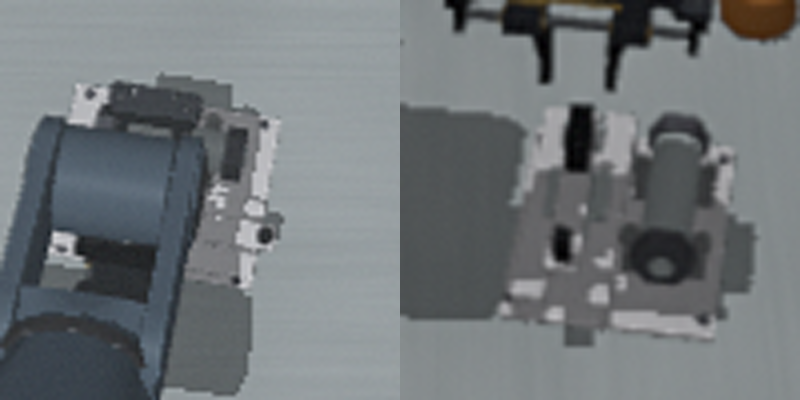

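```bash
python3 -m handwheel '[{"hand":-0.2,"dx":-0.5,"dy":-3.4,"dz":0,"wx":0,"wy":0,"wz":0},{"hand":-0.2,"dx":-0.5,"dy":-3.5,"dz":0,"wx":0,"wy":0,"wz":0},{"hand":-0.3,"dx":-0.6,"dy":-3.5,"dz":0,"wx":0,"wy":0,"wz":0},{"hand":-0.3,"dx":0,"dy":0,"dz":-2,"wx":0,"wy":0,"wz":0},{"hand":-0.3,"dx":0,"dy":0,"dz":-1.5,"wx":0,"wy":0,"wz":0},{"hand":-0.3,"dx":0,"dy":0,"dz":0,"wx":0,"wy":0,"wz":0},{"hand":-0.3,"dx":0,"dy":0,"dz":0,"wx":0,"wy":0,"wz":0}]';  python3 pos.py 11 190 140 290 240 215 140 295 220
```

```text
time_s: 19.6
position: [0.4915, -0.0587, 0.1382]
tcp_rot: [[0.151, 0.988, -0.003], [0.988, -0.151, 0.001], [0.001, -0.003, -1.0]]
force: [-1.0, -0.5, 0.5]
opening: 0.348
pos [ 0.49196386 -0.05875551  0.13877656] jaw -8.696247725889917 F [-0.3318965   0.05546259 -0.05271888]
```

View pics/p11.png

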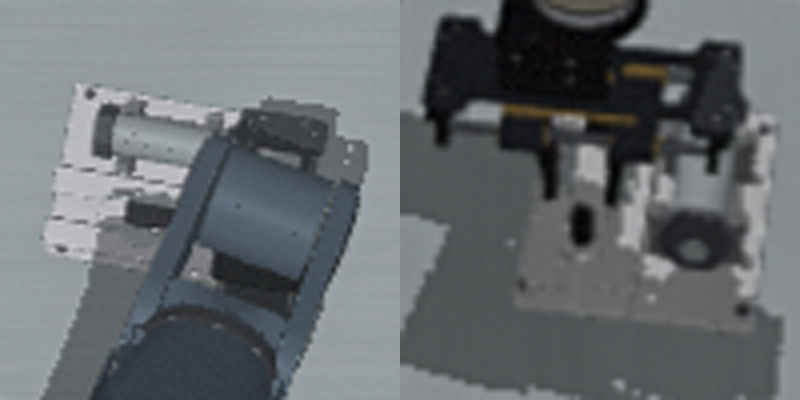

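```bash
python3 -m handwheel '[{"hand":-0.3,"dx":0,"dy":0,"dz":-2,"wx":0,"wy":0,"wz":0},{"hand":-0.3,"dx":0,"dy":0,"dz":-2,"wx":0,"wy":0,"wz":0},{"hand":-0.3,"dx":0,"dy":0,"dz":0,"wx":0,"wy":0,"wz":0},{"hand":-0.3,"dx":0,"dy":0,"dz":0,"wx":0,"wy":0,"wz":0}]'
python3 - <<'E'
import numpy as np
f=np.radians(-98.7+np.arange(0,97,6)); d=np.diff(np.c_[10.5*np.cos(f),10.5*np.sin(f)],axis=0)
for i,q in enumerate(d): print(-98.7+6*(i+1),np.round(q,2))
E
```

```text
time_s: 20.1
position: [0.4924, -0.0588, 0.0996]
tcp_rot: [[0.151, 0.989, 0.0], [0.989, -0.151, -0.0], [-0.0, 0.0, -1.0]]
force: [-1.0, -0.3, 0.1]
opening: 0.351
-92.7 [ 1.09 -0.11]
-86.7 [1.1  0.01]
-80.7 [1.09 0.12]
-74.7 [1.07 0.23]
-68.7 [1.04 0.35]
-62.7 [1.   0.45]
-56.7 [0.95 0.55]
-50.7 [0.89 0.65]
-44.7 [0.81 0.74]
-38.7 [0.73 0.82]
-32.7 [0.64 0.89]
-26.700000000000003 [0.54 0.95]
-20.700000000000003 [0.44 1.01]
-14.700000000000003 [0.33 1.05]
-8.700000000000003 [0.22 1.08]
-2.700000000000003 [0.11 1.09]
```

```bash
python3 -m handwheel '[{"hand":-0.3,"dx":0.55,"dy":-0.07,"dz":-0.2,"wx":0,"wy":0,"wz":0.052},{"hand":-0.3,"dx":0.55,"dy":-0.04,"dz":0,"wx":0,"wy":0,"wz":0.052},{"hand":-0.3,"dx":0.55,"dy":-0.01,"dz":0,"wx":0,"wy":0,"wz":0.052},{"hand":-0.3,"dx":0.55,"dy":0.02,"dz":0,"wx":0,"wy":0,"wz":0.052},{"hand":-0.3,"dx":0.55,"dy":0.05,"dz":0,"wx":0,"wy":0,"wz":0.052},{"hand":-0.3,"dx":0.54,"dy":0.07,"dz":0,"wx":0,"wy":0,"wz":0.052},{"hand":-0.3,"dx":0.54,"dy":0.1,"dz":0,"wx":0,"wy":0,"wz":0.052},{"hand":-0.3,"dx":0.53,"dy":0.13,"dz":0,"wx":0,"wy":0,"wz":0.052},{"hand":-0.3,"dx":0.52,"dy":0.16,"dz":0,"wx":0,"wy":0,"wz":0.052},{"hand":-0.3,"dx":0.52,"dy":0.19,"dz":0,"wx":0,"wy":0,"wz":0.052}]';  python3 pos.py 12 190 140 290 240 215 140 295 220
```

```text
time_s: 21.1
position: [0.5472, -0.0531, 0.0988]
tcp_rot: [[-0.362, 0.932, 0.002], [0.932, 0.362, -0.001], [-0.002, 0.002, -1.0]]
force: [0.0, -0.1, -0.1]
opening: 0.348
pos [ 0.54775364 -0.05305092  0.09874176] jaw 21.220535742122866 F [ 0.17119454 -0.06142518 -0.07031367]
```

View pics/p12.png

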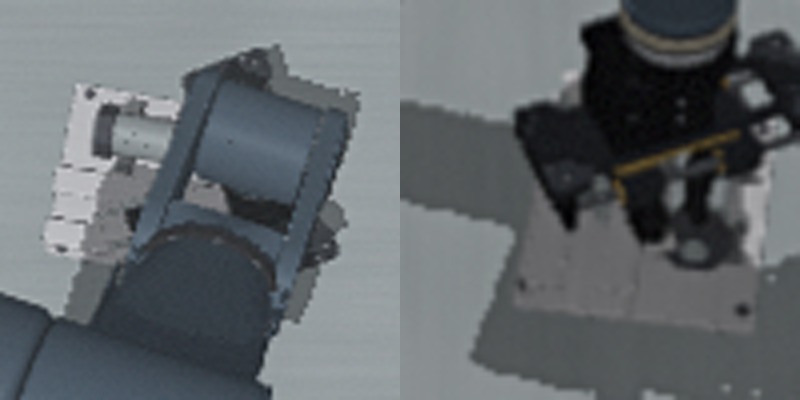

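```bash
python3 -m handwheel '[{"hand":-0.3,"dx":0.51,"dy":0.21,"dz":0,"wx":0,"wy":0,"wz":0.052},{"hand":-0.3,"dx":0.49,"dy":0.24,"dz":0,"wx":0,"wy":0,"wz":0.052},{"hand":-0.3,"dx":0.48,"dy":0.26,"dz":0,"wx":0,"wy":0,"wz":0.052},{"hand":-0.3,"dx":0.46,"dy":0.29,"dz":0,"wx":0,"wy":0,"wz":0.052},{"hand":-0.3,"dx":0.45,"dy":0.31,"dz":0,"wx":0,"wy":0,"wz":0.052},{"hand":-0.3,"dx":0.44,"dy":0.34,"dz":0,"wx":0,"wy":0,"wz":0.052},{"hand":-0.3,"dx":0.42,"dy":0.36,"dz":0,"wx":0,"wy":0,"wz":0.052},{"hand":-0.3,"dx":0.4,"dy":0.38,"dz":0,"wx":0,"wy":0,"wz":0.052},{"hand":-0.3,"dx":0.38,"dy":0.4,"dz":0,"wx":0,"wy":0,"wz":0.052},{"hand":-0.3,"dx":0.35,"dy":0.42,"dz":0,"wx":0,"wy":0,"wz":0.052}]';python3 -m handwheel '[{"hand":-0.3,"dx":0.33,"dy":0.44,"dz":0,"wx":0,"wy":0,"wz":0.052},{"hand":-0.3,"dx":0.31,"dy":0.45,"dz":0,"wx":0,"wy":0,"wz":0.052},{"hand":-0.3,"dx":0.28,"dy":0.47,"dz":0,"wx":0,"wy":0,"wz":0.052},{"hand":-0.3,"dx":0.26,"dy":0.48,"dz":0,"wx":0,"wy":0,"wz":0.052},{"hand":-0.3,"dx":0.23,"dy":0.5,"dz":0,"wx":0,"wy":0,"wz":0.052},{"hand":-0.3,"dx":0.21,"dy":0.51,"dz":0,"wx":0,"wy":0,"wz":0.052},{"hand":-0.3,"dx":0,"dy":0,"dz":0,"wx":0,"wy":0,"wz":0}]';  python3 pos.py 13 190 140 290 240 215 130 305 220
```

```text
time_s: 22.2
position: [0.5903, -0.0209, 0.0982]
tcp_rot: [[-0.776, 0.63, 0.001], [0.63, 0.776, -0.001], [-0.001, 0.0, -1.0]]
force: [0.6, -0.5, 0.6]
opening: 0.353
time_s: 22.9
position: [0.6066, 0.0081, 0.0981]
tcp_rot: [[-0.932, 0.363, 0.001], [0.363, 0.932, -0.0], [-0.001, 0.0, -1.0]]
force: [-0.8, 0.9, 0.4]
opening: 0.347
pos [0.6063586  0.00783749 0.09794857] jaw 68.70154572843833 F [-0.30497176 -0.03992823  0.77742186]
```

View pics/p13.png

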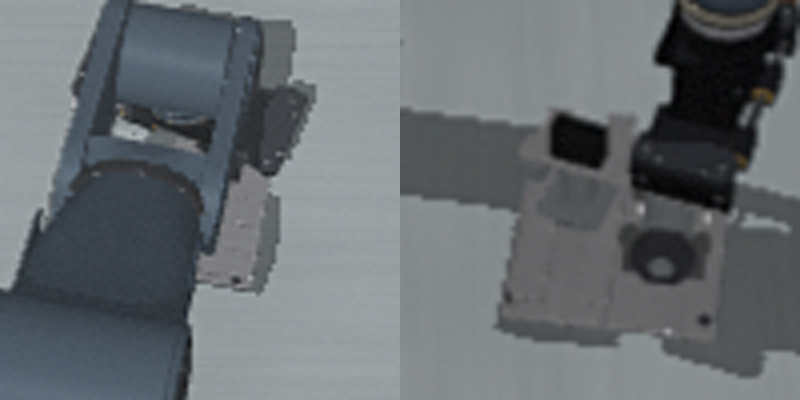

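```bash
python3 -m handwheel '[{"hand":-0.3,"dx":0.18,"dy":0.52,"dz":0,"wx":0,"wy":0,"wz":0.052},{"hand":-0.3,"dx":0.15,"dy":0.53,"dz":0,"wx":0,"wy":0,"wz":0.052},{"hand":-0.3,"dx":0.08,"dy":0.36,"dz":0,"wx":0,"wy":0,"wz":0.035},{"hand":-0.3,"dx":0.07,"dy":0.36,"dz":0,"wx":0,"wy":0,"wz":0.035},{"hand":-0.3,"dx":0.03,"dy":0.18,"dz":0,"wx":0,"wy":0,"wz":0.017},{"hand":-0.3,"dx":0,"dy":0,"dz":0,"wx":0,"wy":0,"wz":0}]';python3 -m handwheel '[{"hand":-0.3,"dx":0.03,"dy":0.18,"dz":0,"wx":0,"wy":0,"wz":0.017},{"hand":-0.3,"dx":0.03,"dy":0.18,"dz":0,"wx":0,"wy":0,"wz":0.017},{"hand":-0.3,"dx":0,"dy":0,"dz":0,"wx":0,"wy":0,"wz":0},{"hand":-0.3,"dx":0,"dy":0,"dz":0,"wx":0,"wy":0,"wz":0}]';  python3 pos.py 14 190 140 290 240 215 130 305 220
```

```text
time_s: 23.6
position: [0.6112, 0.0273, 0.0972]
tcp_rot: [[-0.984, 0.179, -0.0], [0.179, 0.984, -0.0], [0.0, -0.0, -1.0]]
force: [-0.0, -0.3, 0.2]
opening: 0.352
time_s: 24.0
position: [0.6118, 0.0307, 0.0971]
tcp_rot: [[-0.989, 0.145, -0.0], [0.145, 0.989, -0.0], [0.0, -0.0, -1.0]]
force: [0.6, -0.9, -0.2]
opening: 0.349
pos [0.6118413  0.03070127 0.09712666] jaw 81.64240387972278 F [-0.2250977  -0.01957531  0.53553795]
```

View pics/p14.png

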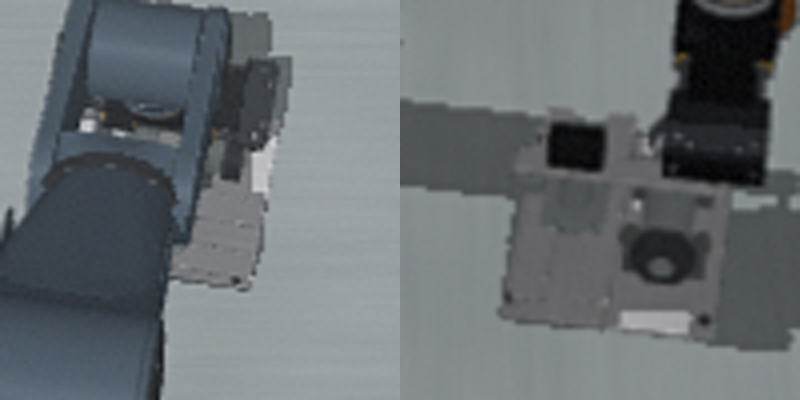

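```bash
python3 -m handwheel '[{"hand":-0.3,"dx":0.02,"dy":0.18,"dz":0,"wx":0,"wy":0,"wz":0.017},{"hand":-0.3,"dx":0.02,"dy":0.18,"dz":0,"wx":0,"wy":0,"wz":0.017},{"hand":-0.3,"dx":0,"dy":0,"dz":0,"wx":0,"wy":0,"wz":0},{"hand":-0.3,"dx":0,"dy":0,"dz":0,"wx":0,"wy":0,"wz":0}]';python3 -m handwheel '[{"hand":-0.3,"dx":0.01,"dy":0.18,"dz":0,"wx":0,"wy":0,"wz":0.017},{"hand":-0.3,"dx":0,"dy":0,"dz":0,"wx":0,"wy":0,"wz":0},{"hand":-0.3,"dx":0,"dy":0,"dz":0,"wx":0,"wy":0,"wz":0}]';  python3 pos.py 15 190 140 290 240 215 130 305 220
python3 - <<'E'
from h import *
for k in(13,14,15):
    im=np.load('pics/side%d.npz'%k)['im'][150:172,245:265]; m=im.max(-1)<50; v,u=np.nonzero(m); print(k,u.mean(),v.mean(),len(u))
E
```

```text
time_s: 24.5
position: [0.6123, 0.0345, 0.0971]
tcp_rot: [[-0.994, 0.111, 0.0], [0.111, 0.994, 0.0], [-0.0, 0.0, -1.0]]
force: [-0.4, -0.0, 0.6]
opening: 0.352
time_s: 24.8
position: [0.6123, 0.0362, 0.0971]
tcp_rot: [[-0.996, 0.095, -0.0], [0.095, 0.996, 0.0], [0.0, 0.0, -1.0]]
force: [0.4, 1.2, -0.1]
opening: 0.348
pos [0.61235128 0.03620027 0.09716093] jaw 84.56922235467741 F [ 0.25312786  0.32906506 -0.01087908]
13 9.758333333333333 11.558333333333334 120
14 9.095238095238095 12.801587301587302 126
15 9.385245901639344 12.614754098360656 122
```

View pics/p15.png

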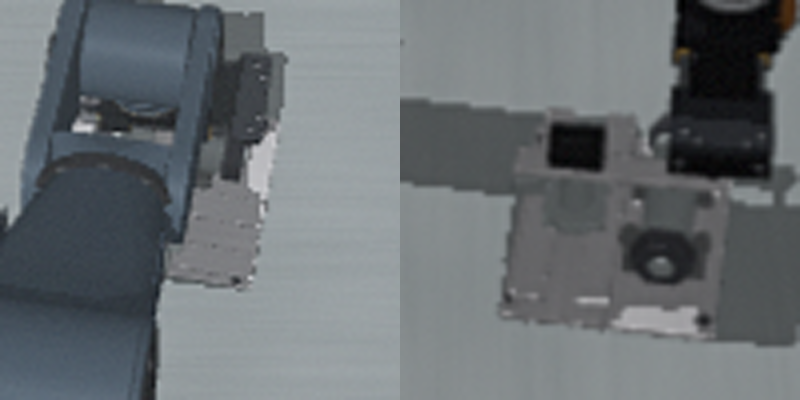

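```bash
python3 -m handwheel '[{"hand":-0.3,"dx":0,"dy":0.1,"dz":0,"wx":0,"wy":0,"wz":0},{"hand":-0.3,"dx":0,"dy":0,"dz":0,"wx":0,"wy":0,"wz":0},{"hand":-0.3,"dx":0,"dy":0,"dz":0,"wx":0,"wy":0,"wz":0}]';python3 -m handwheel '[{"hand":-0.3,"dx":0,"dy":0.15,"dz":0,"wx":0,"wy":0,"wz":0},{"hand":-0.3,"dx":0,"dy":0,"dz":0,"wx":0,"wy":0,"wz":0},{"hand":-0.3,"dx":0,"dy":0,"dz":0,"wx":0,"wy":0,"wz":0}]'
```

```text
time_s: 25.2
position: [0.6123, 0.0372, 0.0972]
tcp_rot: [[-0.996, 0.095, -0.0], [0.095, 0.996, 0.0], [0.0, 0.0, -1.0]]
force: [-0.1, 0.2, -0.4]
opening: 0.347
time_s: 25.5
position: [0.6123, 0.0388, 0.0971]
tcp_rot: [[-0.996, 0.095, -0.0], [0.095, 0.996, 0.0], [0.0, 0.0, -1.0]]
force: [-0.8, -0.4, -0.5]
opening: 0.35
```

```bash
python3 -m handwheel '[{"hand":-0.3,"dx":0,"dy":0.1,"dz":0,"wx":0,"wy":0,"wz":0},{"hand":-0.3,"dx":0,"dy":0,"dz":0,"wx":0,"wy":0,"wz":0},{"hand":-0.3,"dx":0,"dy":0,"dz":0,"wx":0,"wy":0,"wz":0}]'; python3 pos.py 16 190 140 290 240 235 145 275 185
python3 - <<'E'
from h import *
for k in(13,14,15,16):
    im=np.load('pics/side%d.npz'%k)['im'][150:172,245:265]; m=im.max(-1)<50; v,u=np.nonzero(m); print(k,u.mean(),v.mean(),len(u))
for z in(.1065,.1005):print(proj('side',[.508,.045,z]))
E
```

```text
time_s: 25.8
position: [0.6123, 0.0397, 0.0971]
tcp_rot: [[-0.996, 0.095, -0.0], [0.095, 0.996, 0.0], [0.0, 0.0, -1.0]]
force: [0.5, -0.4, 0.8]
opening: 0.349
pos [0.61228695 0.03970906 0.09712889] jaw 84.56951150341813 F [0.02491841 0.3618719  0.49814096]
13 9.758333333333333 11.558333333333334 120
14 9.095238095238095 12.801587301587302 126
15 9.385245901639344 12.614754098360656 122
16 9.453781512605042 12.53781512605042 119
(np.float64(254.63377894446572), np.float64(159.73244537347207))
(np.float64(254.60056210821497), np.float64(160.93046562165324))
```

View pics/p16.png

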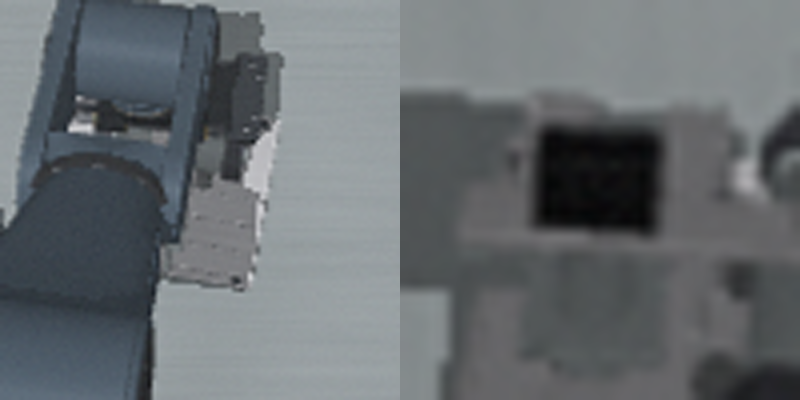

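```bash
python3 -m handwheel '[{"hand":-0.1,"dx":0,"dy":-0.5,"dz":0,"wx":0,"wy":0,"wz":0},{"hand":-0.1,"dx":0,"dy":0,"dz":0,"wx":0,"wy":0,"wz":0},{"hand":-0.1,"dx":0,"dy":0,"dz":1,"wx":0,"wy":0,"wz":0},{"hand":-0.1,"dx":0,"dy":0,"dz":3,"wx":0,"wy":0,"wz":0},{"hand":-0.1,"dx":0,"dy":2,"dz":4,"wx":0,"wy":0,"wz":0},{"hand":-0.1,"dx":-1,"dy":5,"dz":0,"wx":0,"wy":0,"wz":0},{"hand":-0.1,"dx":-1,"dy":5,"dz":0,"wx":0,"wy":0,"wz":0},{"hand":-0.1,"dx":-1,"dy":5,"dz":0,"wx":0,"wy":0,"wz":0},{"hand":-0.1,"dx":-1,"dy":5,"dz":0,"wx":0,"wy":0,"wz":0},{"hand":-0.1,"dx":-1,"dy":5,"dz":0,"wx":0,"wy":0,"wz":0}]'; python3 pos.py 17 190 145 270 225 225 135 295 205
```

```text
time_s: 26.9
position: [0.5629, 0.3017, 0.1782]
tcp_rot: [[-0.995, 0.095, 0.001], [0.095, 0.995, 0.0], [-0.001, 0.0, -1.0]]
force: [1.4, -0.7, 0.0]
opening: 0.448
pos [0.56152837 0.3059661  0.17823702] jaw 84.78649027494451 F [0.07284189 0.84820767 0.16241483]
```

View pics/p17.png

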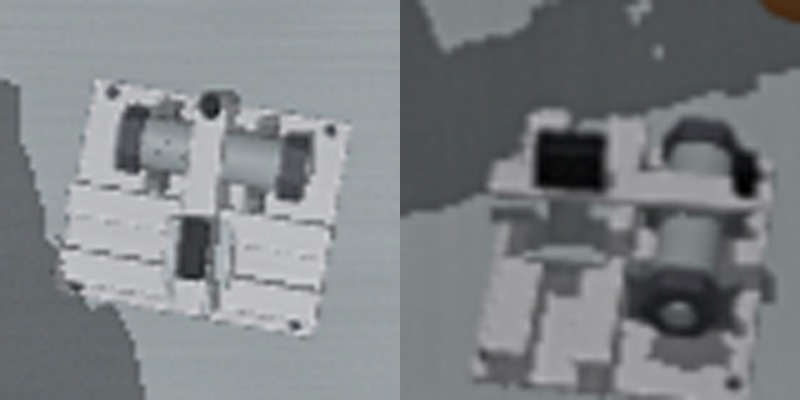

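Run:
```python
from fit import *
ims={n:np.load('pics/%s17.npz'%n)['im'] for n in('top','side')}
r={'top':(222,160,240,205),'side':(245,150,260,170)}
for z in(.1065,.1005):
    def tm(n,rr): return (n,target(ims[n],lambda c:c.max(-1)<60,rr),*rr[:2])
    A=tm('top',(222,160,240,204)); 
    q,c=fit(MOD['nut'],[A],np.array([.508,.045,-.13]),z); print('top',z,q[:2],np.degrees(q[2]),c)
    B=tm('side',(244,152,263,172))
    q2,c2=fit([MOD['nut'][0]],[B],np.array([.508,.045,-.13]),z); print('side fin',z,q2[:2],np.degrees(q2[2]),c2)
    print('pred fin/post side',proj('side',[*q[:2],z]))
im=ims['side'][152:172,244:263]; m=im.max(-1)<50; v,u=np.nonzero(m); print('seen side fin',u.mean()+244,v.mean()+152,len(u))
im=np.load('pics/side10.npz')['im'][140:166,240:262]; m=im.max(-1)<50; v,u=np.nonzero(m); print('set-in fin',u.mean()+240,v.mean()+140,len(u),u.min()+240,u.max()+240,v.min()+140,v.max()+140)
W=cloud('top',np.load('pics/top17.npz')['d']); 
for a in(W[190:199,226:231],): print('fin top z',np.nanmedian(a[...,2]),np.nanstd(a[...,2]))
print('strap z',[round(float(np.nanmedian(W[v0:v1,u0:u1,2])),4) for u0,u1,v0,v1 in((229,233,176,185),(229,232,200,205),(229,233,170,176))], 'lips',np.nanmedian(W[198:202,240:252,2]),'base',np.nanmedian(W[168:172,250:256,2]))
W=cloud('side',np.load('pics/side17.npz')['d']); print('side fin pts z',np.nanpercentile(W[157:168,249:259,2],[5,50,95]))
im=ims['side'][145:185,238:295,::-1]; cv2.imwrite('pics/q6.png',cv2.resize(im,None,fx=14,fy=14,interpolation=cv2.INTER_NEAREST))
```

```text
top 0.1065 [0.50404453 0.03641554] -4.149326644596735 8.798643361508383
side fin 0.1065 [0.50724338 0.02986388] -1.082660452157495 10.099945802391957
pred fin/post side (np.float64(253.54893428486827), np.float64(161.60324361068248))
top 0.1005 [0.50616902 0.04035462] -6.307268825322631 8.757984123399687
side fin 0.1005 [0.50675154 0.03589224] -2.5254195196635716 9.944540038605373
pred fin/post side (np.float64(254.10683334854326), np.float64(161.93962190253671))
seen side fin 254.22222222222223 162.83333333333334 108
set-in fin 252.93975903614458 155.87951807228916 83 246 257 140 165
fin top z 0.11704458815143706 0.0030762092487936223
strap z [0.0837, 0.0824, 0.0823] lips 0.008749090351522543 base 0.0058663815990679415
side fin pts z [0.08084135 0.10711807 0.11965534]
```

View pics/q6.png

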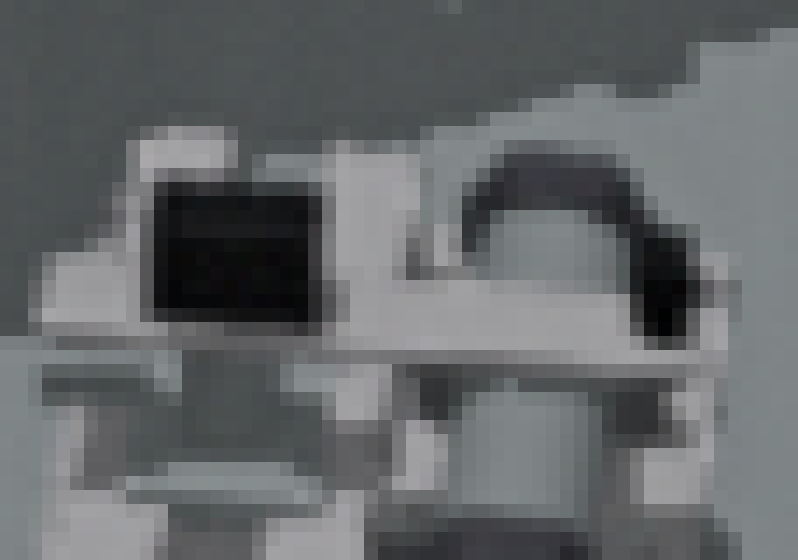

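Run:
```python
from h import *
im=np.load('pics/top17.npz')['im']; c,R,t=cal('top')
def w(u,v,z):
    d=R.T@np.array([(u-c['cx'])/c['fx'],(v-c['cy'])/c['fy'],1]); o=-R.T@t; s=(z-o[2])/d[2]; return (o+s*d)[:2]
def cen(r,z):
    x0,y0,x1,y1=r; g=im[y0:y1,x0:x1].max(-1).astype(float); wt=np.clip(110-g,0,70); v,u=np.mgrid[y0:y1,x0:x1]
    return w((wt*u).sum()/wt.sum(),(wt*v).sum()/wt.sum(),z)
F=cen((224,187,233,203),.1165); P=cen((229,162,235,169),.108); d=P-F; print(F,P,np.degrees(np.arctan2(d[1],d[0])),np.linalg.norm(d))
crop=im[155:210,215:260,::-1]; cv2.imwrite('pics/q7.png',cv2.resize(crop,None,fx=11,fy=11,interpolation=cv2.INTER_NEAREST))
```

```text
[0.50559028 0.03868641] [0.61015915 0.02861953] -5.49893788572836 0.105052322025007
```

View pics/q7.png

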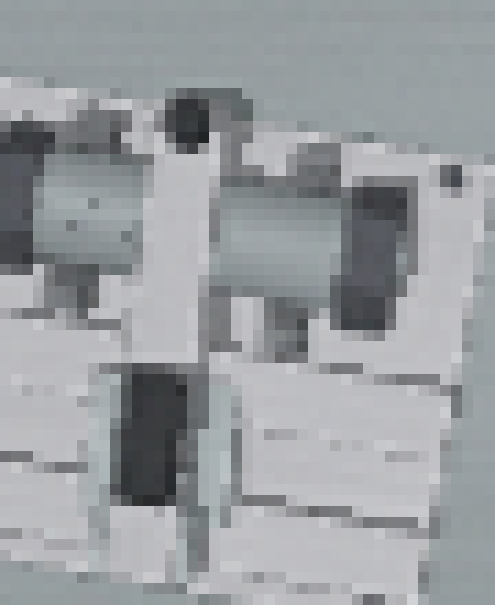

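```bash
python3 -m handwheel '[{"hand":-0.3,"dx":0.8,"dy":-4.6,"dz":0,"wx":0,"wy":0,"wz":0},{"hand":-0.3,"dx":0.8,"dy":-4.6,"dz":0,"wx":0,"wy":0,"wz":0},{"hand":-0.3,"dx":0.8,"dy":-4.6,"dz":0,"wx":0,"wy":0,"wz":0},{"hand":-0.3,"dx":0.8,"dy":-4.6,"dz":0,"wx":0,"wy":0,"wz":0},{"hand":-0.3,"dx":0.8,"dy":-4.6,"dz":0,"wx":0,"wy":0,"wz":0},{"hand":-0.3,"dx":1,"dy":-4.5,"dz":0,"wx":0,"wy":0,"wz":0},{"hand":-0.3,"dx":0,"dy":0,"dz":-2,"wx":0,"wy":0,"wz":0},{"hand":-0.3,"dx":0,"dy":0,"dz":-1,"wx":0,"wy":0,"wz":0},{"hand":-0.3,"dx":0,"dy":0,"dz":0,"wx":0,"wy":0,"wz":0},{"hand":-0.3,"dx":0,"dy":0,"dz":0,"wx":0,"wy":0,"wz":0}]'; python3 pos.py 18 190 145 270 225 225 115 295 185
```

```text
time_s: 28.0
position: [0.6129, 0.0256, 0.1472]
tcp_rot: [[-0.996, 0.093, -0.001], [0.093, 0.996, 0.0], [0.001, 0.0, -1.0]]
force: [1.0, 0.7, 0.3]
opening: 0.35
pos [0.61327465 0.02575005 0.14760096] jaw 84.65830945154472 F [0.21157181 0.05503023 0.03516967]
```

View pics/p18.png

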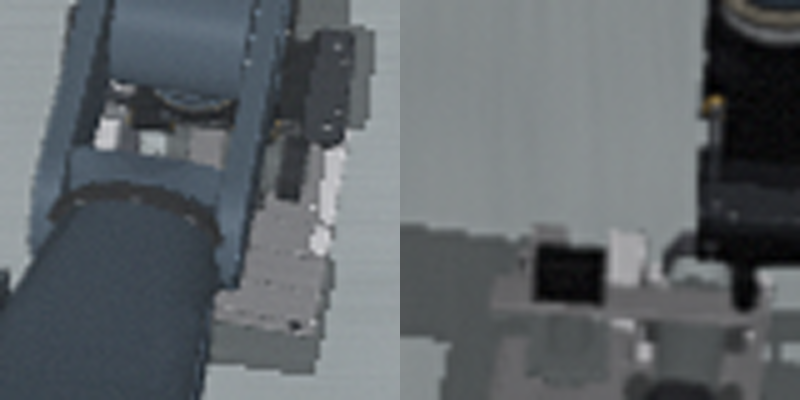

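```bash
python3 -m handwheel '[{"hand":-0.3,"dx":-0.1,"dy":0.5,"dz":0,"wx":0,"wy":0,"wz":-0.02},{"hand":-0.3,"dx":0,"dy":0,"dz":-2.5,"wx":0,"wy":0,"wz":0},{"hand":-0.3,"dx":0,"dy":0,"dz":-2.5,"wx":0,"wy":0,"wz":0},{"hand":-0.3,"dx":0,"dy":0,"dz":0,"wx":0,"wy":0,"wz":0}]'; python3 -m handwheel '[{"hand":-0.3,"dx":0,"dy":-0.3,"dz":0,"wx":0,"wy":0,"wz":0},{"hand":-0.3,"dx":0,"dy":-0.3,"dz":0,"wx":0,"wy":0,"wz":0},{"hand":-0.3,"dx":0,"dy":-0.3,"dz":0,"wx":0,"wy":0,"wz":0},{"hand":-0.3,"dx":0,"dy":0,"dz":0,"wx":0,"wy":0,"wz":0}]';  python3 -m handwheel '[{"hand":-0.3,"dx":0,"dy":-0.2,"dz":0,"wx":0,"wy":0,"wz":0},{"hand":-0.3,"dx":0,"dy":-0.1,"dz":0,"wx":0,"wy":0,"wz":0},{"hand":-0.3,"dx":0,"dy":0,"dz":0,"wx":0,"wy":0,"wz":0}]'
```

```text
time_s: 28.5
position: [0.6098, 0.031, 0.0947]
tcp_rot: [[-0.993, 0.114, -0.006], [0.114, 0.993, 0.001], [0.006, 0.0, -1.0]]
force: [-0.3, -0.5, -0.3]
opening: 0.348
time_s: 28.9
position: [0.6132, 0.0201, 0.0983]
tcp_rot: [[-0.993, 0.115, 0.002], [0.115, 0.993, -0.0], [-0.002, -0.0, -1.0]]
force: [0.3, 0.5, 1.0]
opening: 0.351
time_s: 29.2
position: [0.6124, 0.0176, 0.0973]
tcp_rot: [[-0.993, 0.115, 0.0], [0.115, 0.993, -0.0], [-0.0, -0.0, -1.0]]
force: [-0.2, 0.2, 0.4]
opening: 0.35
```

```bash
python3 -m handwheel '[{"hand":-0.1,"dx":0,"dy":0.5,"dz":0,"wx":0,"wy":0,"wz":0},{"hand":-0.1,"dx":0,"dy":0,"dz":0,"wx":0,"wy":0,"wz":0},{"hand":-0.1,"dx":0,"dy":0,"dz":1,"wx":0,"wy":0,"wz":0},{"hand":-0.1,"dx":0,"dy":0,"dz":3,"wx":0,"wy":0,"wz":0},{"hand":-0.1,"dx":0,"dy":2,"dz":4,"wx":0,"wy":0,"wz":0},{"hand":-0.1,"dx":-1,"dy":5,"dz":0,"wx":0,"wy":0,"wz":0},{"hand":-0.1,"dx":-1,"dy":5,"dz":0,"wx":0,"wy":0,"wz":0},{"hand":-0.1,"dx":-1,"dy":5,"dz":0,"wx":0,"wy":0,"wz":0},{"hand":-0.1,"dx":-1,"dy":5,"dz":0,"wx":0,"wy":0,"wz":0},{"hand":-0.1,"dx":-1,"dy":5,"dz":0,"wx":0,"wy":0,"wz":0}]'; python3 pos.py 19 190 145 270 225 225 135 295 205
python3 - <<'E'
from h import *
im=np.load('pics/top19.npz')['im']; c,R,t=cal('top')
def w(u,v,z):
    d=R.T@np.array([(u-c['cx'])/c['fx'],(v-c['cy'])/c['fy'],1]); o=-R.T@t; s=(z-o[2])/d[2]; return (o+s*d)[:2]
def cen(r,z):
    x0,y0,x1,y1=r; g=im[y0:y1,x0:x1].max(-1).astype(float); wt=np.clip(110-g,0,70); v,u=np.mgrid[y0:y1,x0:x1]
    return w((wt*u).sum()/wt.sum(),(wt*v).sum()/wt.sum(),z)
F=cen((224,187,233,203),.1165); P=cen((229,162,236,169),.108); d=P-F; print(F,P,np.degrees(np.arctan2(d[1],d[0])),np.linalg.norm(d))
W=cloud('top',np.load('pics/top19.npz')['d']); print('fin top',np.nanmedian(W[190:199,226:231,2]),'strap',np.nanmedian(W[170:185,229:232,2]))
E
```

```text
time_s: 30.2
position: [0.5629, 0.2898, 0.1781]
tcp_rot: [[-0.993, 0.115, 0.001], [0.115, 0.993, 0.0], [-0.001, 0.0, -1.0]]
force: [1.0, 0.0, -0.2]
opening: 0.451
pos [0.56150034 0.29408441 0.17816778] jaw 83.64754702714181 F [0.3876315  1.27912452 0.04899868]
[0.50545106 0.03845273] [0.60887322 0.02132414] -9.403858538543586 0.104830968019394
fin top 0.11697032076514181 strap 0.08259104475209637
```

View pics/p19.png

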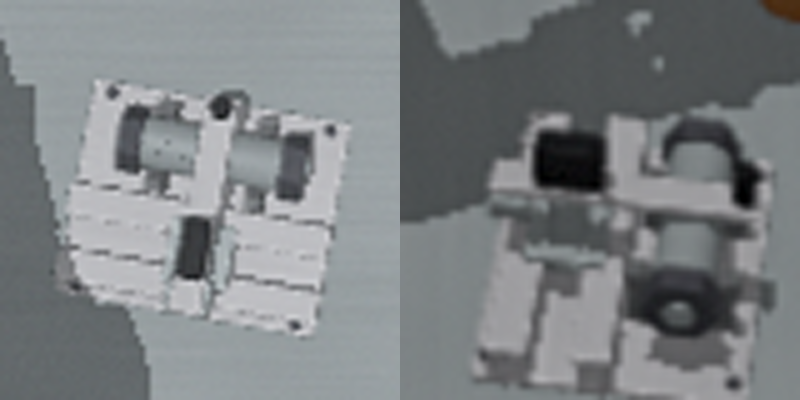

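```bash
python3 -c "
from rig import hand_in
print(hand_in())"
```

```text
the job is handed in; nothing more can be done
None
```

The job is done and was handed in at about 30 s of the 72 s allowed. No verdict is reported.

**What I did**
- **Barrel:** I laid the steel barrel in the two V-plates. It sat at the expected seat height, with a cap beyond each end.
- **Nut:** I lifted the strap nut from the white block and set it in the slot with its wings in line. It made contact at the predicted height.
- **Turn:** I pushed the post round with the fingers on either side of it until the nut dropped. That push left the strap about 3° past square, so I nudged it back. The gripper then moved clear.

**Last checks in the final pictures**

| Check | Measured | Expected |
|---|---|---|
| Fin top height | 117 mm | 118 mm when home (124 mm if not dropped) |
| Strap top height | 83 mm | 83 mm when home |
| Strap direction | -9.4° | about -8.7°, square to the slot |
| Strap position over barrel | about 3 mm from its middle | at its middle |

**Disagreements and gaps**
- The two cameras differed by about 3 mm along y.
- My first outline fit put the holder about 3 mm too close in x and about 0.7° off in angle. I corrected both from the slot edges before setting the nut.
- The nut ended about 4 to 6 mm along the slot from where I set it.
- I did not measure the other items again at the end; nothing in the pictures or forces suggested I had touched them.

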